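# Walk the cooling block home and lay the driver on it

### The job

Walk the heavy cooling block forward until its front is square against the steel stop bar and centred on it, by pushing its two bare rear corners in turn in small swings, never turned more than about 25 degrees from square with the bar; do not touch the clear terminal cover in the middle of its rear face and do not lift or tip the block. Then take the LED driver out of the rack, where it stands on edge, lay it on its base on the free bench and let go of it there, take it again across its width, and set it down base down on the grey pad on top of the block, lengthwise along the pad. The block must stay against the stop bar, and the cup, the tape roll and the tape measure stay where they are.

Things in the scene. Friction and masses are not known exactly. Their poses are not given: they have to be found in the camera images.
- cooling_block: Heavy aluminium block, about 2 kg, 90 (x) x 200 (y) x 46 mm (z) on four 8 mm high corner feet. Origin at bench level under its centre; +x is its front, 90 to 130 mm short of the stop bar at first. Pushed at a rear corner it turns about a point near the other end's feet. Bare rear face (x = -45 mm) only at y = 60 to 100 mm on either side: push there. About 12 N slides it whole, 6 to 8 N a corner.
- terminal_cover: Clear fragile cover over brass terminals on the rear face of the block, 120 mm along y, z 15 to 39 mm, standing 9 mm out. Fixed to the block; origin in the middle of its back, on the block's rear face, axes as the block's. More than a touch (2 N) breaks it.
- front_left (a point): Point on the block's front face at its y = +95 mm, 27 mm above the bench, axes as the block's.
- front_right (a point): Point on the block's front face at its y = -95 mm, 27 mm above the bench, axes as the block's.
- pad_centre (a point): Centre of the grey thermal pad (66 x 126 mm, its length along the block's y, flush) on top of the block, 46 mm above the bench, axes as the block's.
- stop_bar: Straight steel angle screwed to the bench, 200 mm long (its y), upright leg 8 mm thick and 32 mm high. Origin at bench level in the middle of its working face; the face is the plane x = 0 and looks to its -x, towards the robot. The block, as long as the bar, belongs on its -x side.
- led_driver: Driver, 64 (x) x 122 (y) x 39 mm (z), 0.42 kg, ribbed grille on top (+z). Origin: centre of its base (z = 0). Sides taper: 57 mm wide at the base, 64 mm at the top. Starts on edge in the rack, 64 mm tall: -x side down, base facing the rack's +x, leaning 6 degrees that way. Grille and base, 39 mm apart, is the grip from above. Stood on edge, it topples onto its base if pushed high on the grille.
- rack: Low grey sheet rack fixed to the bench, 97 (its x) x 116 mm (its y), two slots 44 mm wide along y centred at x = -23.5 and +23.5 mm, floor 4 mm thick, walls up to 21 mm above the bench. Origin at bench level in its middle. The driver stands in the slot at -x; the other is empty. The bench between the rack and the end of the block is bare.
- cup: Enamel cup, 75 mm wide, 96 mm high, origin under its centre. Leave alone.
- tape_roll: Black tape roll lying flat, 91 mm across, 18 mm high, origin under its centre. Leave alone.
- tape_measure: Tape measure, 30 x 68 x 58 mm, origin under its centre. Leave alone.

How it is judged (in metres and radians):
On the way, in this order (a step that is already met when the one before it is completed fails the run):
1. the block stands square against the stop bar (both front corners within 5 mm) and centred on it within 25 mm (x of each of front_left, front_right in the frame of stop_bar above -0.005 m and y of cooling_block in the frame of stop_bar between -0.025 and 0.025 m), for 0.2 s.
2. the driver lies on its base on the bench and the fingers have let it go (angle between led_driver's own z axis and vertical below 0.1 rad and height (world z) of led_driver below 0.006 m and contact force between the fingers and led_driver below 0.1 N), for 0.2 s.
At the end, for the whole second after the job is handed in: Both front corners of the block within 5 mm of the stop bar's face, the block centred along the bar within 25 mm, and the driver at rest base down on the pad, its centre within 15 mm of the pad's and its length along the pad's within 0.2 rad (all of step 1 and distance between led_driver and pad_centre below 0.015 m and angle between led_driver's own z axis and vertical below 0.1 rad and angle between the y axis of led_driver and the y axis of cooling_block, either way round below 0.2 rad and linear speed of led_driver below 0.01 m/s); the robot touches nothing.
It fails at once if the terminal cover is pressed with more than 2 N (contact force between terminal_cover and anything else above 2 N).
It fails at once if the block is tipped by more than 0.1 rad or lifted by 10 mm (angle between cooling_block's own z axis and vertical above 0.1 rad or height (world z) of cooling_block above 0.01 m).
It fails at once if the cup, tape roll or tape measure is moved by more than 30 mm (distance of any of cup, tape_roll, tape_measure from where it was at the start of the episode above 0.03 m).
It fails at once if the block is turned more than 0.45 rad from square with the stop bar (angle between the x axis of cooling_block and the x axis of stop_bar, either way round above 0.45 rad).
It also fails if it takes over 72 s, if anything falls off the work surface, if the arm or the gripper's body presses on something with over 40 N, if the wrist force passes 120 N, or if a joint passes its speed limit or range.

### The arm

A 7-joint arm with a two-finger parallel gripper is mounted at the origin on a cart in front of the work surface, level with it; the furniture and walls round the work are solid. World frame = base frame: x ahead of the robot, y to its left, z up, the work surface at z = 0. Lengths are in mm, angles in rad, forces in N, time in s.
With the tool pointing down it reaches from about 400 to 850 mm from the base axis. Payload 4.5 kg.
Tool frame: the origin (TCP) lies midway between the tips of the shut fingers; the grasp point (between the pads) lies 19 mm behind it; y points along the fingers, x is the direction in which the jaws open and shut, and the axes are right-handed (so a half turn about y gives the same grasp; the last joint's range is limited). The gripper opens to 85 mm and grips with 20 to 120 N. Pads are 22 mm wide; open, the fingers measure 114 mm over their backs; the gripper's body (76 mm by 85 mm) begins 54 mm behind the grasp point. The pads swing forward as they close: fully open they stand 13 mm farther back than shut.
Start: joints at [-1.103, 0.689, -0.195, 1.565, 0.157, 0.902, -0.215], TCP at [262.686, 567.142, 231.317] pointing down, gripper open.
Joint ranges: [-3.01, 3.01], [-0.46, 2.08], [-1.47, 1.51], [0.13, 2.56], [-1, 4.14], [0.04, 2.09], [-2.66, 2.66]. Speed limits (rad/s): [2.57, 2.57, 3.14, 3.14, 3.14, 3.14, 3.14].

### API

Orientations are given as a rotation vector (axis times angle).
In Python, from workcell import telemetry, optics, job gives the robot as it stands.
- The arm moves only by the tool step_arm, never from a script. Its argument "rows" is a list of rows, each a list of 5 numbers: the shift along the tool's x, y, z in m, then the turn about the tool's y in degrees, then the finger opening in m, from 0 to 0.0854. A call has 1 to 10 rows; each row is the pose to reach, as a shift and turn from the pose commanded when the call began, along the tool's axes at that moment; what a row does not reach only later rows make up. A row lasts 1/10 s, in which the tool goes at most 50 mm and 8.59 degrees, less where a joint would pass 70% of its speed; a pose out of reach is approached as far as the arm can. A call with a gripper value outside its range is refused whole. The fingers move at their own pace and stop on an object; "newtons" is the grip in N (left out, the last holds). Time passes only in rows, so rows that repeat a pose let the fingers close. It gives the time, the measured TCP pose, the force and the opening at its end, in the units of the state.
- telemetry.get_obs(): the state, without advancing time (a new reading comes with each control period).
- optics.grab_frame(name): name is "scene" or "top"; returns a dict with "color" (420x560x3 uint8, red, green, blue), "range_z" (420x560 float32, mm along the optical axis (not along the pixel's ray), 0 where there is no reading), "fx", "fy", "cx", "cy" (pixels), "R" (3x3) and "t" (3): a world point X has camera coordinates R X + t. Camera axes: x right, y down, z forward; pixel columns grow to the right and rows downward; lengths in mm; the calibration is good to about 2 mm. A picture is of the moment at which its call begins.
- job.job_done(): hands the job in, once; it reports no verdict.
The state is a dict: "time": time; "joint_pos": joint angles; "dq": joint speeds; "tau": joint torques, N m; "ee_pos": TCP position; "ee_rot": TCP orientation; "wrist_force": force on the tool from outside, world axes, zero at the start; "torque": the same for the moment, N m; "width": finger opening in mm.
Only numpy, scipy, OpenCV 4.12 (cv2) and the standard library are available. Lean on these libraries where they do the work, as an engineer would, in place of code of your own. Each camera call takes 0.05 s, during which the arm holds its last target.

## Working session

There is one attempt and no reset: what is moved stays moved. The work goes in short steps, Python scripts to look and compute and a tool call to move; the robot and the scene stay as the last step left them, time stands still between calls to the robot, and variables do not carry over. Pictures are saved under pics/ and viewed, and the job is handed in when it is done.

Besides the shell and the picture viewer there is one more tool, called after "Call:" as name([rows], argument=value, ...), one row to a line, values as JSON. step_arm: Moves the arm, as the interface text tells. Its arguments: {"type":"object","properties":{"rows":{"type":"array"},"newtons":{"type":"number"}},"required":["rows"]}

```bash
ls; mkdir -p pics; cat > h.py <<'E'
import numpy as np, cv2
from workcell import telemetry, optics, job
from scipy.spatial.transform import Rotation as Ro
def grab(n,save=None):
    f=optics.grab_frame(n)
    if save: cv2.imwrite(f'pics/{save}.png',f['color'][:,:,::-1])
    return f
def pts(f):
    z=f['range_z'].astype(float);v,u=np.mgrid[:z.shape[0],:z.shape[1]]
    c=np.stack([(u-f['cx'])/f['fx']*z,(v-f['cy'])/f['fy']*z,z],-1)
    P=(c-np.array(f['t']))@np.array(f['R']); P[z==0]=np.nan
    return P
def ray(f,u,v,h):
    R=np.array(f['R']);o=-R.T@np.array(f['t']);d=R.T@np.array([(u-f['cx'])/f['fx'],(v-f['cy'])/f['fy'],1])
    return o+d*(h-o[2])/d[2]
def proj(f,X):
    c=np.array(f['R'])@np.array(X,float)+np.array(f['t']);return f['fx']*c[0]/c[2]+f['cx'],f['fy']*c[1]/c[2]+f['cy']
E
python3 - <<'E'
from h import *
o=telemetry.get_obs();print(o);print(Ro.from_rotvec(o['ee_rot']).as_matrix().round(3))
for n in('scene','top'):
    f=grab(n,n+'0');np.savez(n+'0.npz',**f);print(n,f['fx'],f['fy'],f['cx'],f['cy'],np.array(f['R']).round(3).tolist(),f['t'])
E
```

```text
pics
{'time': 0.0, 'joint_pos': array([-1.1031812 ,  0.6899962 , -0.19450896,  1.56638382,  0.15730599,
        0.90248382, -0.21507918]), 'dq': array([ 4.01777509e-04,  1.80461052e-04, -7.63982971e-04, -2.96206286e-04,
       -7.78482083e-05, -8.36620662e-04,  1.30913390e-03]), 'tau': array([ 4.85941928e-04, -5.39598942e+01, -1.26624372e+00, -1.58543408e+01,
        9.13755706e-03,  9.51776979e-03, -5.34009189e-06]), 'ee_pos': array([262.48001309, 566.47761614, 230.46569673]), 'ee_rot': array([-1.38486598, -0.88299095,  0.88545755]), 'wrist_force': array([ 0.00434261, -0.30137846,  0.87734529]), 'torque': array([-0.00273274, -0.01188243, -0.00355476]), 'width': 85.22115661782306}
[[ 0.42  -0.001 -0.907]
 [ 0.907 -0.002  0.42 ]
 [-0.002 -1.    -0.   ]]
scene 401.40526011096995 401.40526011096995 285.7650652468972 212.11990850722577 [[0.711, -0.703, -0.02], [-0.49, -0.474, -0.732], [0.505, 0.53, -0.681]] [-406.91376877  323.91797596  969.25405693]
top 382.98670123944044 382.98670123944044 279.3121652409684 212.87553368167463 [[-0.001, -1.0, 0.016], [-0.998, -0.0, -0.059], [0.059, -0.016, -0.998]] [ -42.45072459  555.32879018 1019.29806458]
```

View pics/scene0.png

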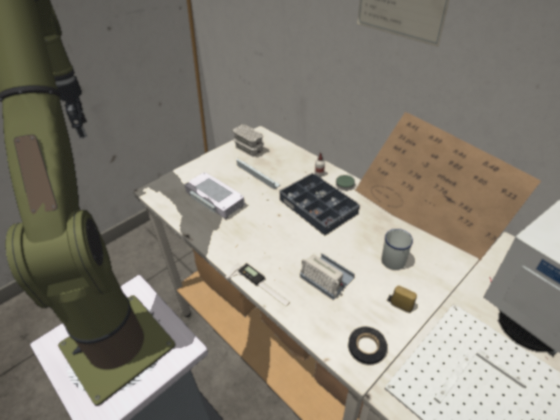

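View pics/top0.png

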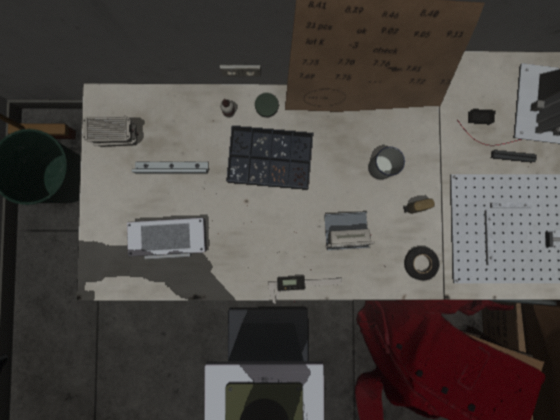

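```bash
python3 - <<'E'
from h import *
for n in('scene','top'):
    f=dict(np.load(n+'0.npz'));print(n,proj(f,[262,567,231]),proj(f,[0,0,0]),'cam',-f['R'].T@f['t'])
f=dict(np.load('top0.npz'));P=pts(f);
for u,v in[(166,225),(166,250),(135,240),(172,160),(172,172),(348,240),(348,228),(348,216),(250,220),(110,200),(130,222),(166,257)]:print(u,v,P[v,u].round(1))
img=f['color'][:,:,::-1]
a=cv2.resize(img[120:290,70:270],None,fx=4,fy=3.5,interpolation=cv2.INTER_CUBIC);cv2.imwrite('pics/c1.png',a)
a=cv2.resize(img[190:290,290:450],None,fx=5,fy=5,interpolation=cv2.INTER_CUBIC);cv2.imwrite('pics/c2.png',a)
g=dict(np.load('scene0.npz'))['color'][:,:,::-1]
a=cv2.resize(g[120:270,160:360],None,fx=4,fy=4,interpolation=cv2.INTER_CUBIC);cv2.imwrite('pics/c3.png',a)
E
```

```text
scene (np.float64(84.52380272885745), np.float64(134.00051762400182)) (np.float64(117.24647507197841), np.float64(346.2667593406553)) cam [ -41.26993381 -646.31114971  889.11966999]
top (np.float64(-12.457494282273046), np.float64(347.69055732827564)) (np.float64(263.3619112954226), np.float64(421.5324014271802)) cam [ 493.89827461  -26.52375184 1050.96225365]
166 225 [521.9 254.3  44.3]
166 250 [456.7 253.6  43.2]
135 240 [nan nan nan]
172 160 [7.024e+02 2.531e+02 5.000e-01]
172 172 [666.2 248.2  17. ]
348 240 [ 482.5 -218.7   65. ]
348 228 [ 514.6 -231.     4.3]
348 216 [ 547.5 -231.5    3.4]
250 220 [536.8  37.7  -2.1]
110 200 [591.9 421.9  -3.7]
130 222 [529.8 349.   42.1]
166 257 [436.2 264.8   1.6]
```

View pics/c1.png

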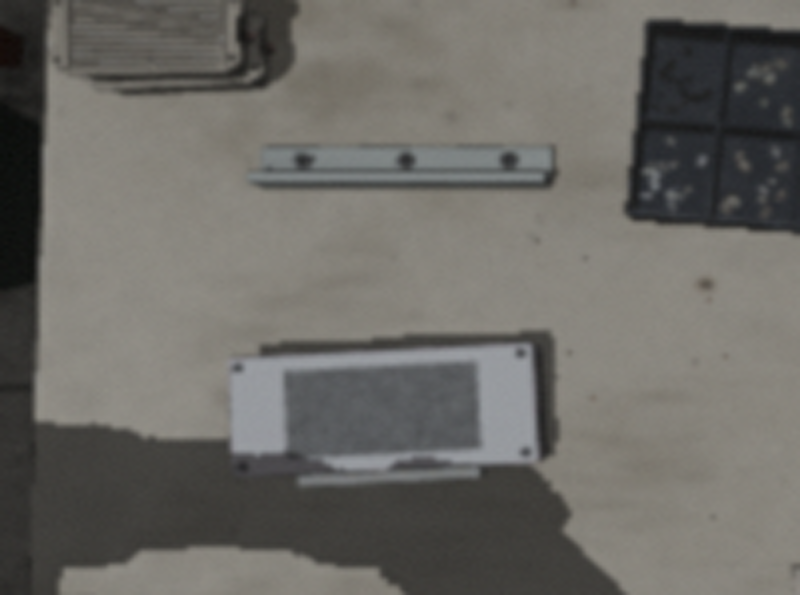

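View pics/c2.png

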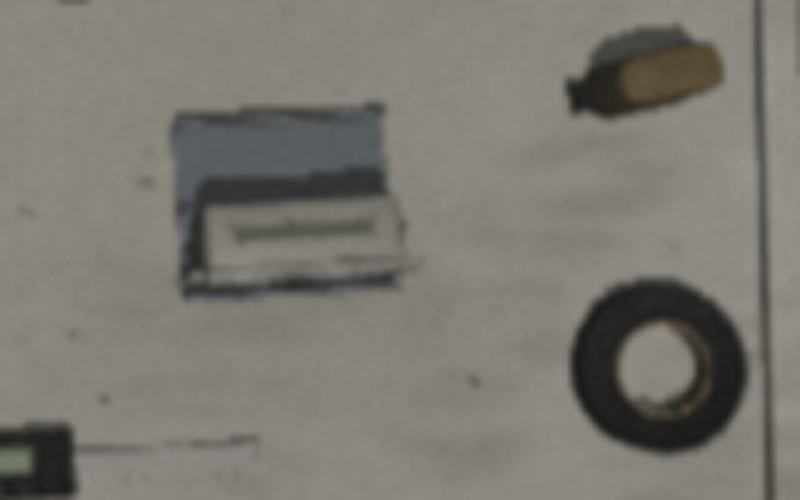

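View pics/c3.png

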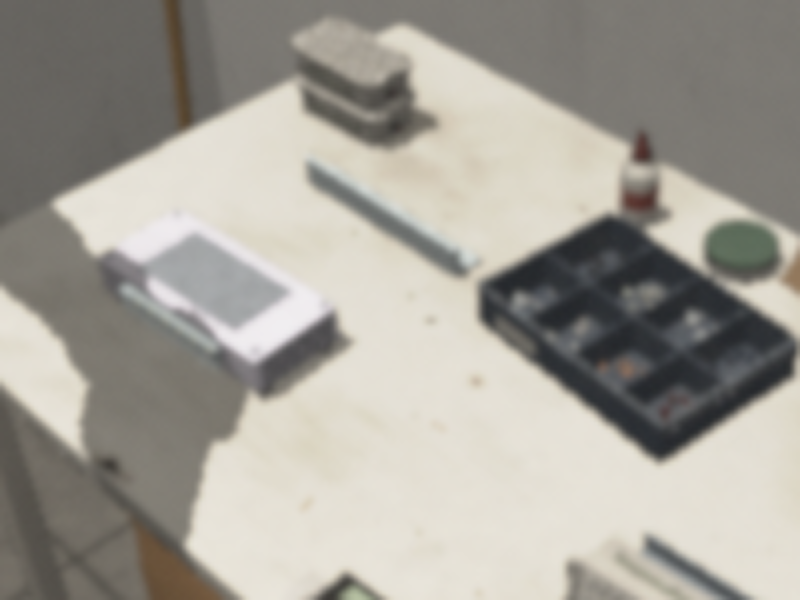

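```bash
python3 - <<'E'
from h import *
f=dict(np.load('top0.npz'));P=pts(f);img=f['color'][:,:,::-1]
for (a,b,c,d,z0,z1) in [(200,270,115,220,30,60),(155,180,125,220,10,50),(200,260,315,385,12,30),(200,260,315,385,45,90)]:
    m=np.zeros(P.shape[:2],bool);m[a:b,c:d]=True
    m&=(P[...,2]>z0)&(P[...,2]<z1); Q=P[m][:,:2].astype(np.float32)
    r=cv2.minAreaRect(Q);print(z0,len(Q),r,np.median(P[m][:,2]),cv2.boxPoints(r).round(1).tolist())
a=cv2.resize(img[155:180,125:215],None,fx=8,fy=8,interpolation=cv2.INTER_CUBIC)
cv2.imwrite('pics/c4.png',cv2.convertScaleAbs(a,alpha=1.4))
a=cv2.resize(img[205:255,315:390],None,fx=10,fy=10,interpolation=cv2.INTER_CUBIC)
cv2.imwrite('pics/c5.png',cv2.convertScaleAbs(a,alpha=1.4))
for q in [(128,221.7),(203,218),(205.5,251.4),(128,253.7)]:print(ray(f,*q,46).round(1))
E
```

```text
30 2808 ((487.94635009765625, 255.5587158203125), (98.9252700805664, 202.3907470703125), 3.4291608333587646) 44.6099433427956 [[432.5, 353.6000061035156], [444.6000061035156, 151.60000610351562], [543.4000244140625, 157.5], [531.2999877929688, 359.5]]
10 303 ((677.4467163085938, 252.74447631835938), (23.84893035888672, 198.02532958984375), 0.017400039359927177) 29.392500922131557 [[665.5, 351.79998779296875], [665.5999755859375, 153.6999969482422], [689.4000244140625, 153.6999969482422], [689.2999877929688, 351.79998779296875]]
12 146 ((508.027099609375, -224.2040252685547), (97.14806365966797, 116.97637939453125), 2.701610803604126) 19.0798923832147 [[456.79998779296875, -168.10000610351562], [462.29998779296875, -284.8999938964844], [559.2999877929688, -280.29998779296875], [553.7999877929688, -163.5]]
45 642 ((489.5985107421875, -226.33453369140625), (40.76896286010742, 122.77069854736328), 3.571876049041748) 61.72493216196973 [[465.3999938964844, -166.3000030517578], [473.1000061035156, -288.8999938964844], [513.7999877929688, -286.29998779296875], [506.1000061035156, -163.8000030517578]]
[530.5 352.7  46. ]
[540.1 157.7  46. ]
[453.  150.3  46. ]
[447.3 350.9  46. ]
```

View pics/c4.png

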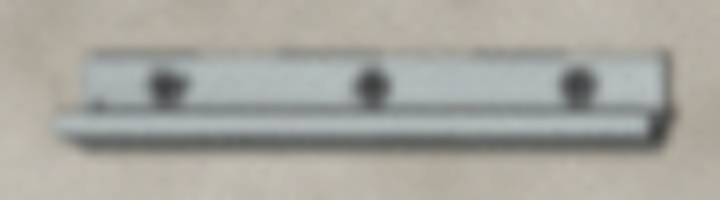

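View pics/c5.png

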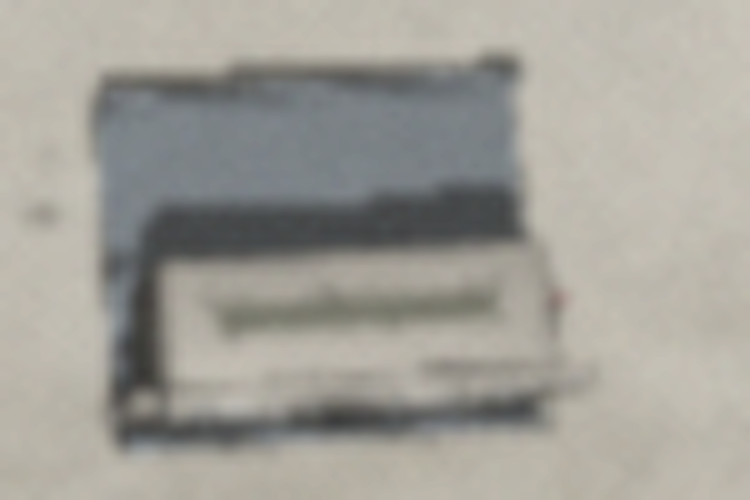

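```bash
python3 - <<'E'
from h import *
f=dict(np.load('top0.npz'))
for q in [(132.2,168.6),(206,168.6),(132.2,172.),(206,172.),(132.2,173.3)]:print(ray(f,*q,32).round(1))
img=f['color'].mean(2)
print(img[164:178,150:190].mean(1).round(0), img[164:178,190:200].mean(1).round(0))
print(img[215:262,150:170].mean(1).round(0))
E
```

```text
[672.7 350.1  32. ]
[673.1 153.7  32. ]
[663.5 349.9  32. ]
[663.9 153.6  32. ]
[660.  349.8  32. ]
[124. 122. 122. 117.  97. 110. 129. 109.  74.  79. 110. 126. 128. 127.] [104.  97. 100. 102.  91. 110. 130. 110.  75.  78. 108. 124. 127. 128.]
[129. 116.  88.  66.  70. 105. 140. 154. 152. 135. 108.  93.  91.  91.
  92.  92.  91.  90.  91.  91.  91.  92.  93.  93.  92.  91.  92.  92.
  91.  91.  91.  90.  90.  93. 107. 133. 146. 141. 125. 103. 105. 118.
 108.  82.  66.  63.  62.]
```

Call:
step_arm([
  [-0.02,0,-0.03,8,0],
  [-0.04,0,-0.06,16,0],
  [-0.06,0,-0.085,24,0],
  [-0.08,0.01,-0.11,32,0],
  [-0.1,0.02,-0.14,40,0],
  [-0.12,0.04,-0.17,48,0],
  [-0.14,0.06,-0.2,56,0],
  [-0.154,0.08,-0.217,64,0],
  [-0.154,0.1,-0.217,65.2,0],
  [-0.154,0.12,-0.217,65.2,0],
])

```text
time: 1.1
ee_pos: [395.4, 335.1, 110.4]
ee_rot: [-1.572, 0.003, -0.003]
wrist_force: [-0.9, 1.5, -0.2]
width: 0.3
```

```bash
python3 - <<'E'
from h import *
o=telemetry.get_obs();print(o['time'],o['ee_pos'],o['wrist_force'],o['width'],o['joint_pos'].round(2));print(Ro.from_rotvec(o['ee_rot']).as_matrix().round(3))
f=grab('top','t1')
cv2.imwrite('pics/t1c.png',cv2.resize(f['color'][140:300,90:290,::-1],None,fx=4,fy=3.5))
E
```

```text
1.1 [395.36784055 335.08580299 110.40309579] [-0.89179543  1.5405249  -0.17693494] 0.340652087481388 [-0.83  0.75  0.06  2.   -0.11  0.4  -0.68]
[[ 1.     0.     0.004]
 [-0.004 -0.001  1.   ]
 [ 0.    -1.    -0.001]]
```

View pics/t1c.png

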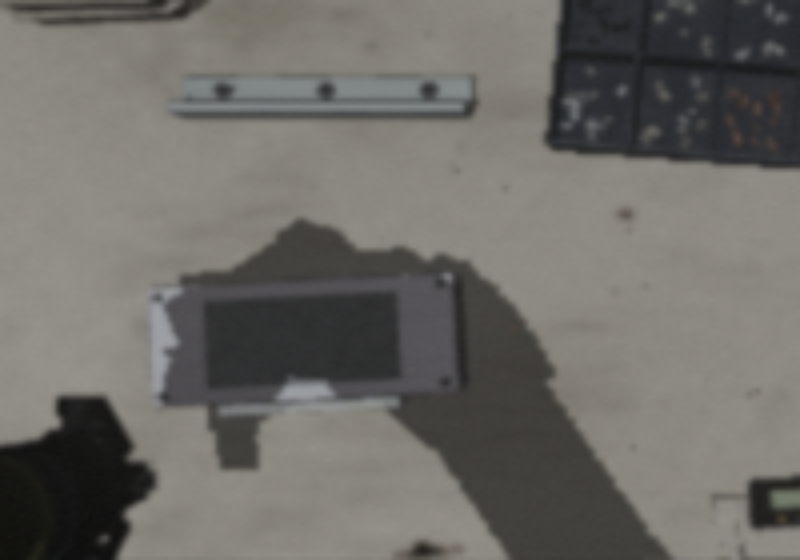

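Call:
step_arm([
  [0,0.04,0,0,0],
  [0,0.08,0,0,0],
  [0,0.098,0,0,0],
  [0.015,0.098,0,0,0],
  [0.024,0.098,0,0,0],
  [0.032,0.098,0,0,0],
  [0.04,0.098,0,0,0],
  [0.048,0.098,0,0,0],
  [0.056,0.098,0,0,0],
  [0.064,0.098,0,0,0],
])

```text
time: 2.15
ee_pos: [450.5, 338.5, 13.8]
ee_rot: [-1.571, 0.007, 0.015]
wrist_force: [-13.2, 3.6, 7.3]
width: -0.1
```

```bash
cat >> h.py <<'E'
def block(save=None,box=(140,275,90,250)):
    f=grab('top',None);P=pts(f);a,b,c,d=box
    m=np.zeros(P.shape[:2],bool);m[a:b,c:d]=True
    m&=(P[...,2]>36)&(P[...,2]<54)
    m=cv2.morphologyEx(m.astype(np.uint8),cv2.MORPH_OPEN,np.ones((5,5)))
    n,l,s,ce=cv2.connectedComponentsWithStats(m);k=1+np.argmax(s[1:,4])
    cn=max(cv2.findContours((l==k).astype(np.uint8),0,2)[0],key=cv2.contourArea)[:,0]
    Q=np.array([ray(f,u,v,46)[:2] for u,v in cn],np.float32)
    r=cv2.minAreaRect(Q);bx=cv2.boxPoints(r)
    print('rect',r,'\n',bx.round(1).tolist())
    if save:
        im=f['color'][:,:,::-1].copy()
        cv2.imwrite(f'pics/{save}.png',cv2.resize(im[140:300,90:290],None,fx=4,fy=3.5))
    return f,P
E
python3 - <<'E'
from h import *
o=telemetry.get_obs();print(o['ee_pos'],o['wrist_force'],o['dq'].round(3))
block('p1')
E
```

```text
[450.45041229 338.53734933  13.7800459 ] [-13.22098387   3.62020495   7.27936089] [ 0.093  0.04   0.011 -0.209  0.034  0.149  0.055]
rect ((503.2984924316406, 251.33212280273438), (200.0717315673828, 94.68119049072266), 86.97811126708984) 
 [[450.79998779296875, 153.89999389648438], [545.2999877929688, 148.89999389648438], [555.7999877929688, 348.70001220703125], [461.29998779296875, 353.70001220703125]]
```

View pics/p1.png

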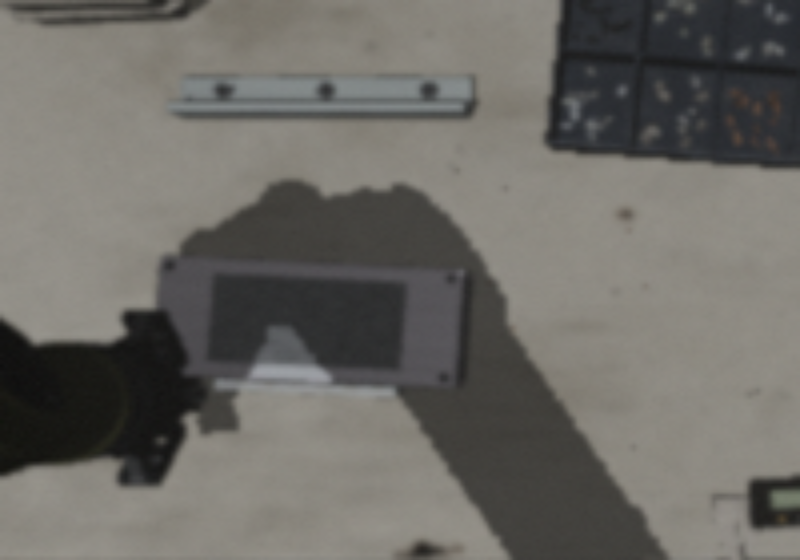

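Call:
step_arm([
  [0.008,0,0,0,0],
  [0.016,0,0,0,0],
  [0.024,0,0,0,0],
  [0.032,0,0,0,0],
  [0.032,0,0,0,0],
  [0.0,0,0,0,0],
  [-0.04,0,0,0,0],
  [-0.06,-0.04,0,0,0],
  [-0.065,-0.08,-0.04,0,0],
  [-0.065,-0.08,-0.085,0,0],
])

```text
time: 3.2
ee_pos: [394.9, 255.4, 96.9]
ee_rot: [-1.563, -0.01, -0.0]
wrist_force: [2.8, -0.8, -1.5]
width: 0.3
```

```bash

python3 - <<'E'
from h import *
o=telemetry.get_obs();print(o['ee_pos'],o['wrist_force'],o['dq'].round(3))
block('p2')
E
```

```text
[394.93112453 255.36427643  96.89073842] [ 2.83650969 -0.75870774 -1.4837076 ] [ 0.944 -0.216 -0.101  0.851  0.263 -0.601  0.548]
rect ((525.8140869140625, 245.73086547851562), (200.29759216308594, 92.18435668945312), 76.84701538085938) 
 [[458.1000061035156, 158.6999969482422], [547.9000244140625, 137.6999969482422], [593.5, 332.79998779296875], [503.70001220703125, 353.70001220703125]]
```

View pics/p2.png

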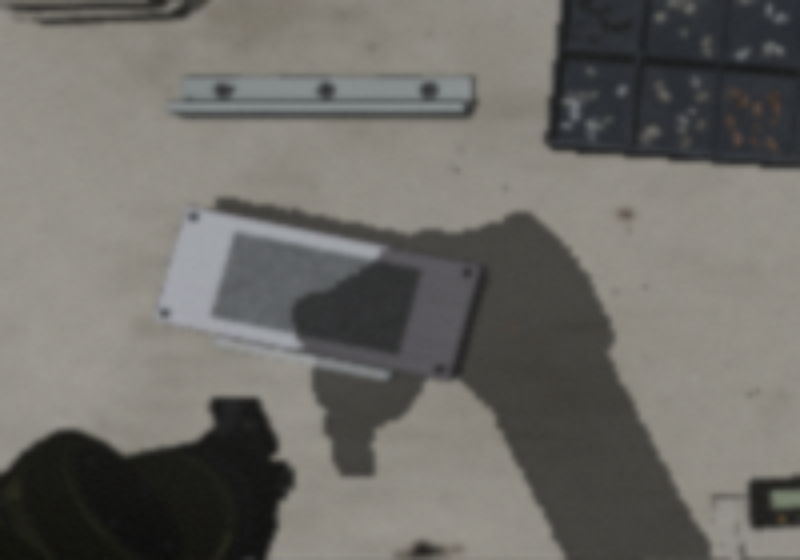

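Call:
step_arm([
  [0.01,0,-0.04,0,0],
  [0.02,0.02,-0.075,0,0],
  [0.02,0.05,-0.075,0,0],
  [0.02,0.08,-0.075,0,0],
  [0.03,0.08,-0.075,0,0],
  [0.04,0.08,-0.075,0,0],
  [0.048,0.08,-0.075,0,0],
  [0.056,0.08,-0.075,0,0],
  [0.064,0.08,-0.0765,0,0],
  [0.072,0.08,-0.078,0,0],
])

```text
time: 4.25
ee_pos: [456.7, 172.4, 13.8]
ee_rot: [-1.575, 0.011, 0.015]
wrist_force: [-19.1, 1.7, 14.8]
width: -0.2
```

```bash

python3 - <<'E'
from h import *
o=telemetry.get_obs();print(o['ee_pos'],o['wrist_force'])
block('p3')
E
```

```text
[456.73832069 172.41362071  13.84696615] [-19.10001962   1.67003039  14.82451692]
rect ((532.20654296875, 244.65631103515625), (199.66810607910156, 89.54912567138672), 79.98424530029297) 
 [[470.79998779296875, 154.10000610351562], [558.9000244140625, 138.60000610351562], [593.7000122070312, 335.20001220703125], [505.5, 350.79998779296875]]
```

View pics/p3.png

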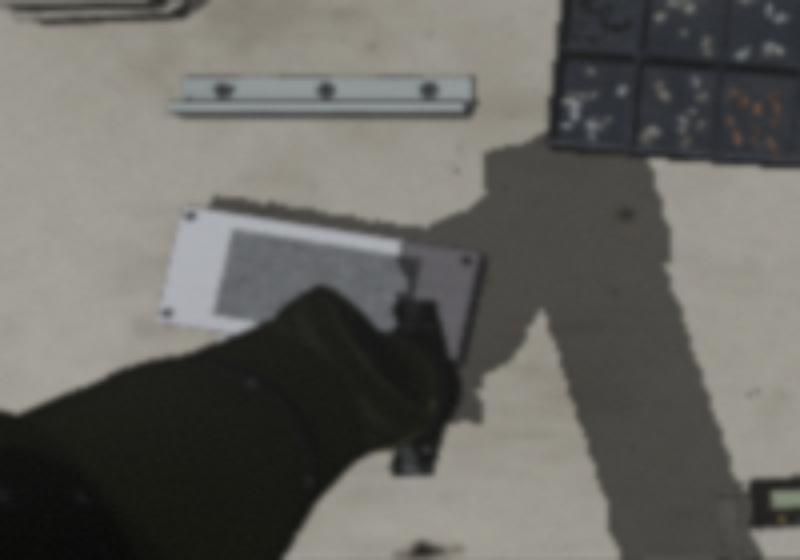

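Call:
step_arm([
  [0.008,0,-0.002,0,0],
  [0.016,0,-0.004,0,0],
  [0.024,0,-0.006,0,0],
  [0.032,0,-0.008,0,0],
  [0.04,0,-0.01,0,0],
  [0.048,0,-0.012,0,0],
  [0.056,0,-0.014,0,0],
  [0.062,0,-0.016,0,0],
])

```text
time: 5.1
ee_pos: [517.6, 156.3, 13.8]
ee_rot: [-1.575, 0.013, 0.017]
wrist_force: [-17.1, 2.2, 14.6]
width: 0.1
```

```bash

python3 - <<'E'
from h import *
o=telemetry.get_obs();print(o['ee_pos'],o['wrist_force'])
block('p4')
E
```

```text
[517.64609393 156.28705239  13.80196222] [-17.11329547   2.17263621  14.56477761]
rect ((577.2515258789062, 297.75372314453125), (48.7493782043457, 97.47721099853516), 8.282036781311035) 
 [[546.0999755859375, 342.5], [560.2000122070312, 246.0], [608.4000244140625, 253.0], [594.4000244140625, 349.5]]
```

View pics/p4.png

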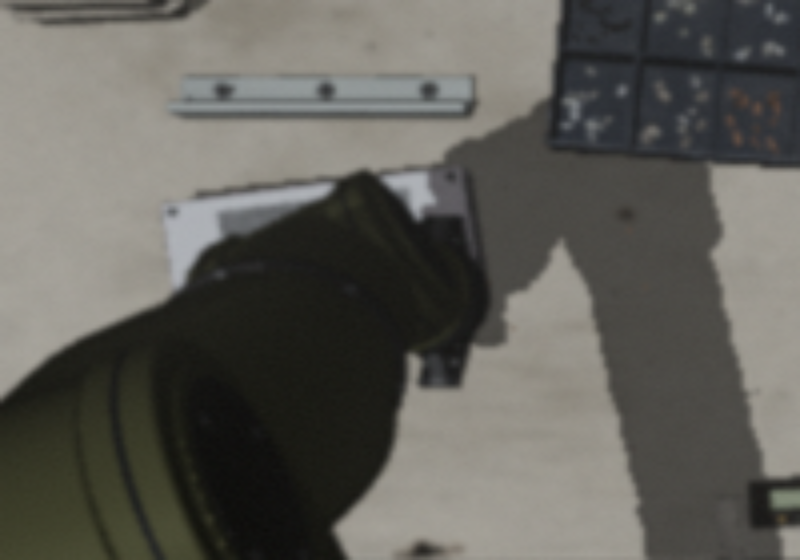

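Call:
step_arm([
  [-0.03,0,0,0,0],
  [-0.07,0,0,0,0],
  [-0.07,-0.04,0,0,0],
  [-0.07,-0.08,0.03,0,0],
  [-0.07,-0.08,0.075,0,0],
  [-0.07,-0.08,0.12,0,0],
  [-0.07,-0.08,0.16,0,0],
  [-0.07,-0.08,0.16,0,0],
])

```text
time: 5.95
ee_pos: [457.4, 326.6, 94.8]
ee_rot: [-1.561, -0.009, 0.004]
wrist_force: [0.4, -0.1, 0.3]
width: -0.0
```

```bash

python3 - <<'E'
from h import *
o=telemetry.get_obs();print(o['ee_pos'],o['wrist_force'])
block('p5')
E
```

```text
[457.35357337 326.5842705   94.75003976] [ 0.37020709 -0.1001364   0.34172478]
rect ((565.025634765625, 244.1968231201172), (91.98795318603516, 199.969970703125), 9.257991790771484) 
 [[503.5, 335.5], [535.7000122070312, 138.10000610351562], [626.5, 152.89999389648438], [594.2999877929688, 350.29998779296875]]
```

View pics/p5.png

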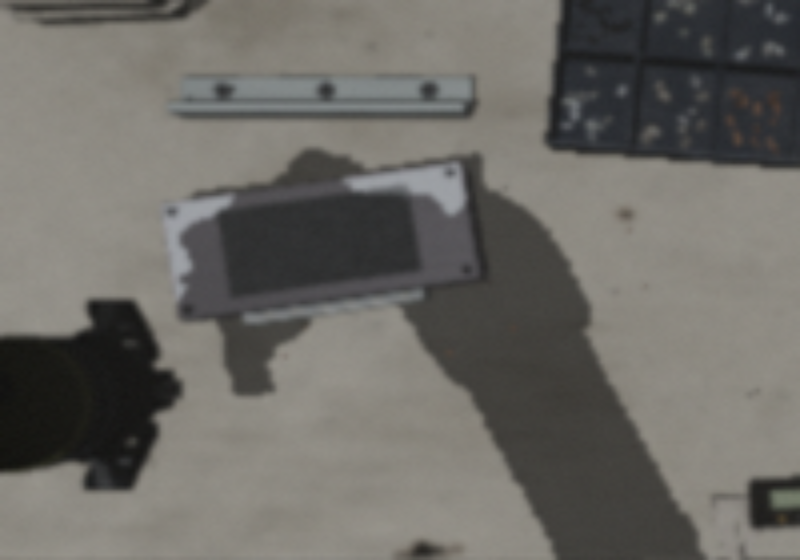

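Call:
step_arm([
  [0,0,0,0,0],
  [0,0.03,0,0,0],
  [0,0.06,0,0,0],
  [0.0,0.08,0,0,0],
  [0.012,0.08,0,0,0],
  [0.022,0.08,0,0,0],
])

```text
time: 6.6
ee_pos: [480.5, 314.7, 12.9]
ee_rot: [-1.573, 0.003, -0.002]
wrist_force: [-0.5, 0.2, -0.1]
width: 0.1
```

Call:
step_arm([
  [0.008,0,0,0,0],
  [0.016,0,0.002,0,0],
  [0.024,0,0.004,0,0],
  [0.032,0,0.006,0,0],
  [0.04,0,0.008,0,0],
  [0.048,0,0.01,0,0],
  [0.056,0,0.012,0,0],
  [0.064,0,0.014,0,0],
  [0.072,0,0.016,0,0],
  [0.074,0,0.018,0,0],
])

```text
time: 7.6
ee_pos: [546.5, 334.1, 13.4]
ee_rot: [-1.575, 0.011, 0.011]
wrist_force: [-16.2, -5.1, 12.9]
width: 0.4
```

```bash

python3 - <<'E'
from h import *
o=telemetry.get_obs();print(o['ee_pos'],o['wrist_force'])
block('p6')
E
```

```text
[546.46069561 334.05648324  13.38633475] [-16.24128913  -5.14770425  12.90232371]
rect ((593.3538208007812, 248.31195068359375), (200.12095642089844, 94.53096008300781), 82.5862045288086) 
 [[533.5999755859375, 155.1999969482422], [627.2999877929688, 143.0], [653.0999755859375, 341.3999938964844], [559.4000244140625, 353.6000061035156]]
```

View pics/p6.png

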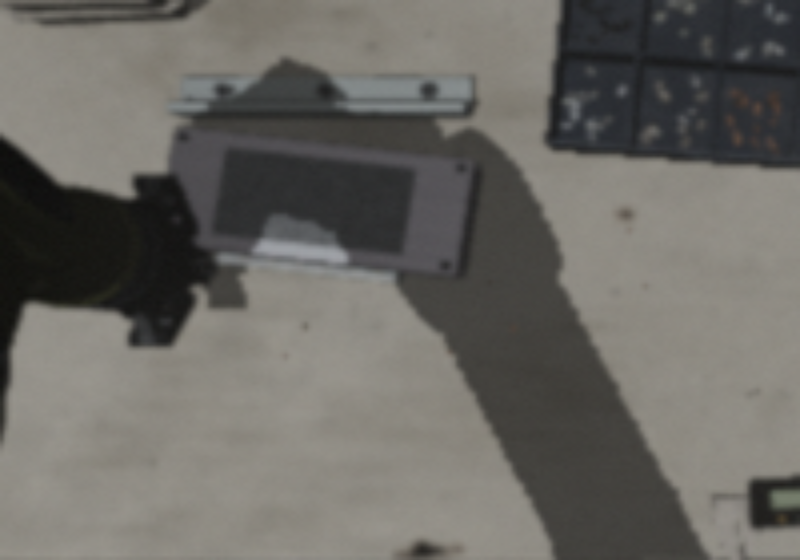

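Call:
step_arm([
  [0.006,0,0,0,0],
  [0.011,0,0.001,0,0],
  [0.011,0,0.001,0,0],
  [-0.01,0,0.001,0,0],
  [-0.05,0,0,0,0],
  [-0.07,-0.04,0,0,0],
  [-0.07,-0.08,-0.04,0,0],
  [-0.07,-0.08,-0.085,0,0],
  [-0.07,-0.08,-0.13,0,0],
  [-0.07,-0.08,-0.163,0,0],
])

```text
time: 8.65
ee_pos: [484.2, 168.5, 94.5]
ee_rot: [-1.572, 0.002, -0.004]
wrist_force: [0.3, -0.3, -1.3]
width: 0.4
```

```bash

python3 - <<'E'
from h import *
o=telemetry.get_obs();print(o['ee_pos'],o['wrist_force'])
block('p7')
E
```

```text
[484.23886977 168.49169006  94.5316977 ] [ 0.32563627 -0.25294136 -1.26198113]
rect ((602.3126831054688, 248.22714233398438), (200.70660400390625, 89.90650939941406), 79.07532501220703) 
 [[539.2000122070312, 158.1999969482422], [627.4000244140625, 141.1999969482422], [665.5, 338.20001220703125], [577.2000122070312, 355.29998779296875]]
```

View pics/p7.png

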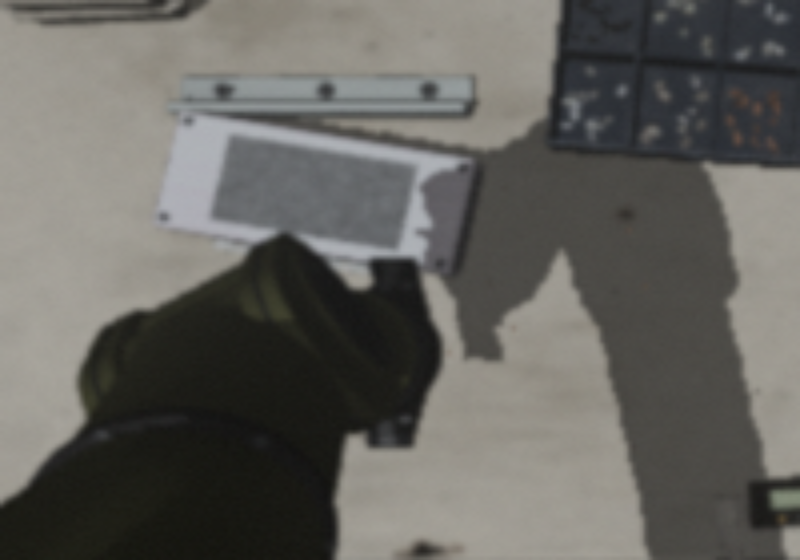

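Call:
step_arm([
  [0,0.04,0,0,0],
  [0,0.08,0,0,0],
  [0.02,0.08,0,0,0],
  [0.036,0.08,0,0,0],
  [0.044,0.08,0,0,0],
  [0.052,0.08,-0.001,0,0],
  [0.06,0.08,-0.003,0,0],
  [0.068,0.08,-0.005,0,0],
  [0.076,0.08,-0.007,0,0],
  [0.08,0.08,-0.008,0,0],
])

```text
time: 9.7
ee_pos: [556.2, 162.9, 13.2]
ee_rot: [-1.575, 0.011, 0.011]
wrist_force: [-13.9, -0.4, 10.0]
width: -0.0
```

```bash

python3 - <<'E'
from h import *
o=telemetry.get_obs();print(o['ee_pos'],o['wrist_force'])
block('p8')
E
```

```text
[556.21360934 162.90432721  13.16184359] [-13.86072347  -0.40101767  10.02003849]
rect ((636.1785888671875, 303.0108642578125), (55.523372650146484, 88.79302978515625), 0.10710247606039047) 
 [[608.2999877929688, 347.3999938964844], [608.5, 258.6000061035156], [664.0, 258.70001220703125], [663.9000244140625, 347.5]]
```

View pics/p8.png

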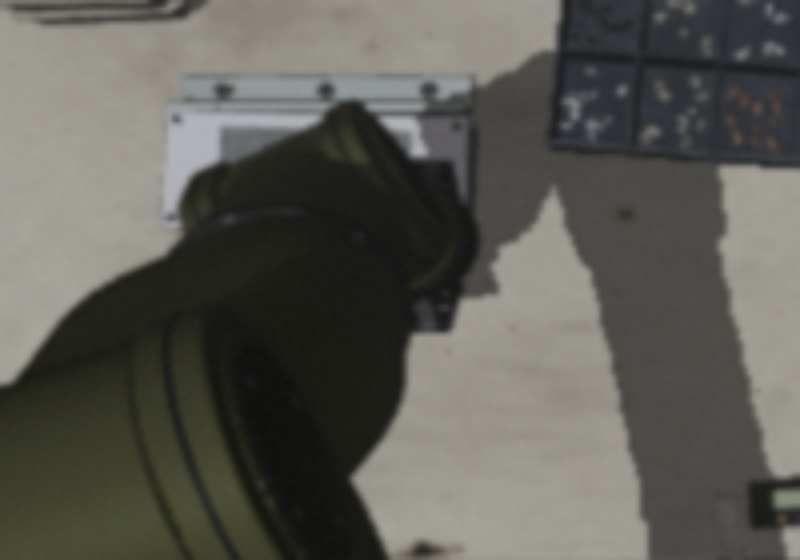

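Call:
step_arm([
  [0.004,0,0,0,0],
  [0.008,0,0,0,0],
  [0.012,0,0,0,0],
  [0.012,0,0,0,0],
])

```text
time: 10.15
ee_pos: [561.5, 161.7, 13.2]
ee_rot: [-1.578, 0.02, 0.022]
wrist_force: [-24.3, -2.8, 20.6]
width: 0.4
```

Call:
step_arm([
  [-0.03,0,0,0,0],
  [-0.066,0,0,0,0],
  [-0.066,-0.04,0,0,0],
  [-0.066,-0.08,0.03,0,0],
  [-0.066,-0.08,0.075,0,0],
  [-0.066,-0.08,0.12,0,0],
  [-0.066,-0.08,0.171,0,0],
  [-0.066,-0.08,0.171,0,0],
])

```text
time: 10.95
ee_pos: [507.7, 346.7, 94.6]
ee_rot: [-1.56, -0.009, 0.006]
wrist_force: [-1.2, 0.1, -0.2]
width: -0.1
```

```bash

python3 - <<'E'
from h import *
o=telemetry.get_obs();print(o['ee_pos'],o['wrist_force'])
block('p9')
E
```

```text
[507.73609335 346.70918399  94.62467266] [-1.24666617  0.1296356  -0.2002166 ]
rect ((616.502197265625, 248.01956176757812), (95.08169555664062, 199.55747985839844), 0.10709645599126816) 
 [[568.7999877929688, 347.70001220703125], [569.0999755859375, 148.1999969482422], [664.2000122070312, 148.3000030517578], [663.9000244140625, 347.8999938964844]]
```

View pics/p9.png

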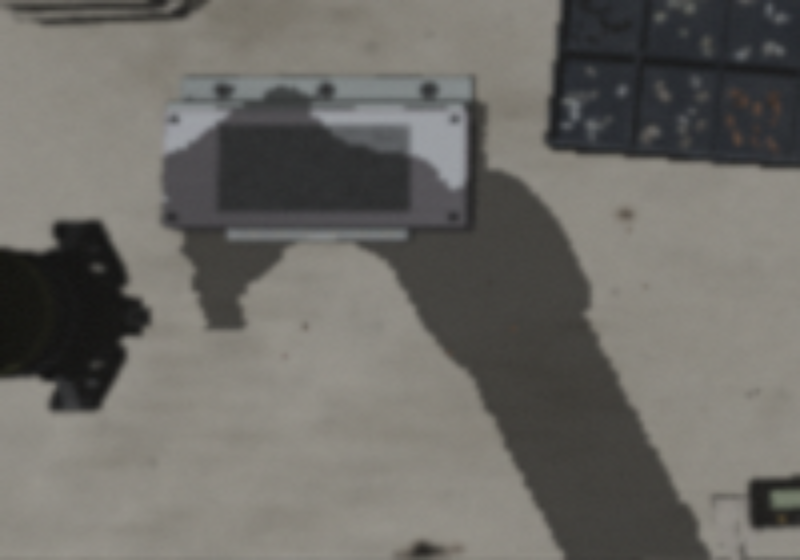

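Call:
step_arm([
  [0,0,0,0,0],
  [0,0.04,0,0,0],
  [0,0.08,0,0,0],
  [0.025,0.08,0,0,0],
  [0.04,0.08,0,0,0],
  [0.05,0.08,0,0,0],
  [0.056,0.08,0,0,0],
  [0.062,0.08,0,0,0],
  [0.066,0.08,0,0,0],
  [0.066,0.08,0,0,0],
])

```text
time: 12.0
ee_pos: [561.2, 331.6, 13.1]
ee_rot: [-1.581, 0.021, 0.022]
wrist_force: [-26.9, -5.9, 24.2]
width: 0.0
```

Call:
step_arm([
  [-0.03,0,0,0,0],
  [-0.07,0,0,0,0],
  [-0.07,-0.04,0,0,0],
  [-0.07,-0.09,0,0,0.04],
  [-0.07,-0.14,0,0,0.085],
])

```text
time: 12.5
ee_pos: [505.0, 333.5, 154.9]
ee_rot: [-1.572, 0.003, -0.0]
wrist_force: [2.3, 1.3, 0.1]
width: 28.1
```

```bash

python3 - <<'E'
from h import *
o=telemetry.get_obs();print(o['ee_pos'],o['wrist_force'])
f,P=block('p10')
s=grab('scene');np.savez('s2.npz',**s);np.savez('t2.npz',**f)
a=cv2.resize(s['color'][245:305,290:365,::-1],None,fx=10,fy=10,interpolation=cv2.INTER_CUBIC);cv2.imwrite('pics/s2.png',a)
a=cv2.resize(f['color'][205:255,315:390,::-1],None,fx=10,fy=10,interpolation=cv2.INTER_CUBIC);cv2.imwrite('pics/t2.png',cv2.convertScaleAbs(a,alpha=1.4))
for q in [(324.7,213.5),(366.8,211.2),(327,249),(369.5,247)]:print('rack',ray(f,*q,21).round(1))
for q in [(330.5,231.2),(369,229)]:print('drvF',ray(f,*q,65).round(1))
for q in [(331,243.8),(370,242.5)]:print('drvR',ray(f,*q,69).round(1))
E
```

```text
[505.04867967 333.47402167 154.8916463 ] [2.31361212 1.32127666 0.06796323]
rect ((616.529052734375, 249.0691680908203), (95.02405548095703, 197.45840454101562), 0.10709843784570694) 
 [[568.7999877929688, 347.70001220703125], [569.2000122070312, 150.3000030517578], [664.2000122070312, 150.39999389648438], [663.9000244140625, 347.8999938964844]]
rack [ 553.4 -165.1   21. ]
rack [ 559.6 -279.2   21. ]
rack [ 457.9 -170.5   21. ]
rack [ 463.1 -285.1   21. ]
drvF [ 505.2 -173.8   65. ]
drvF [ 510.8 -273.5   65. ]
drvR [ 472.9 -174.2   69. ]
drvR [ 476.1 -274.5   69. ]
```

View pics/s2.png

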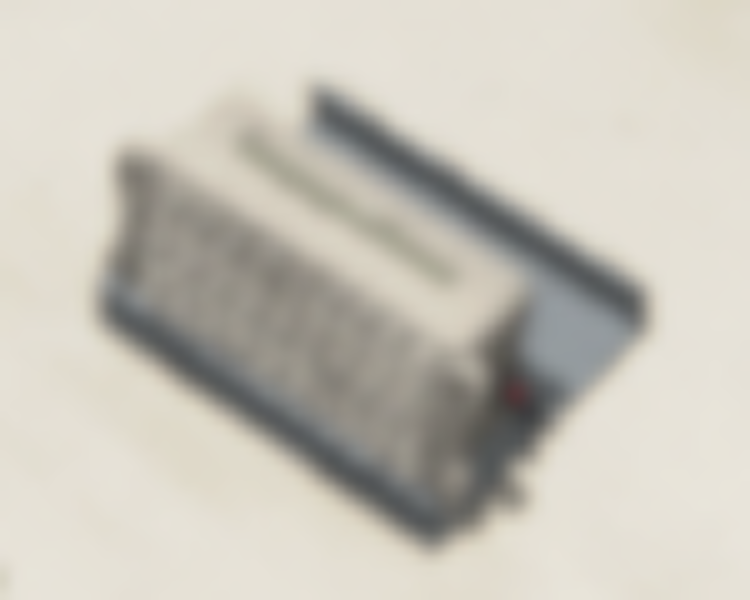

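View pics/t2.png

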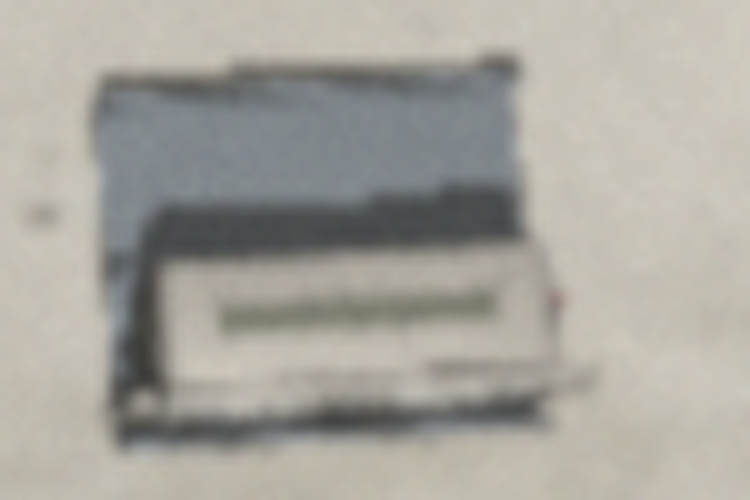

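View pics/p10.png

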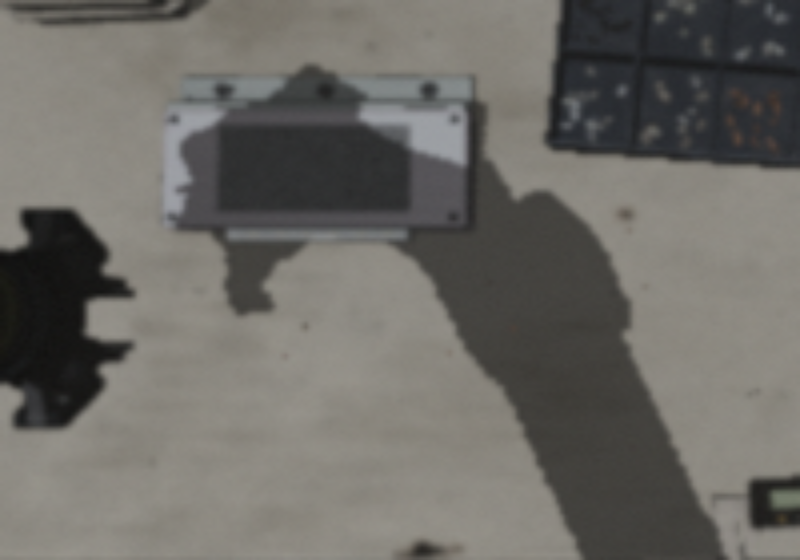

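Call:
step_arm([
  [0,0,-0.05,0,0.085],
  [0,0,-0.1,0,0.085],
  [0,0,-0.15,0,0.085],
  [0,0,-0.2,0,0.085],
  [0,0,-0.25,0,0.085],
  [0,0,-0.3,0,0.085],
  [-0.005,0,-0.35,-3,0.085],
  [-0.01,0,-0.4,-3,0.085],
  [-0.018,0,-0.45,-3,0.085],
  [-0.018,0,-0.5,-3,0.085],
])

```text
time: 13.6
ee_pos: [484.7, -166.3, 153.4]
ee_rot: [-1.57, -0.038, 0.041]
wrist_force: [1.3, 0.2, -0.9]
width: 84.7
```

Call:
step_arm([
  [0.003,0.0,-0.05,0,0.085],
  [0.003,0,-0.061,0,0.085],
  [0.003,0,-0.061,0,0.085],
  [0.003,0,-0.061,0,0.085],
])

```text
time: 14.0
ee_pos: [493.0, -223.0, 153.2]
ee_rot: [-1.569, -0.041, 0.042]
wrist_force: [0.9, 0.3, -0.3]
width: 85.0
```

```bash

python3 - <<'E'
from h import *
o=telemetry.get_obs();print(o['ee_pos'],o['wrist_force'],o['width'],Ro.from_rotvec(o['ee_rot']).as_matrix().round(3).tolist(),o['joint_pos'].round(2))
s=grab('scene');f=grab('top')
a=cv2.resize(s['color'][205:325,270:390,::-1],None,fx=5,fy=5,interpolation=cv2.INTER_CUBIC);cv2.imwrite('pics/s3.png',a)
a=cv2.resize(f['color'][190:290,290:420,::-1],None,fx=6,fy=6,interpolation=cv2.INTER_CUBIC);cv2.imwrite('pics/t3.png',cv2.convertScaleAbs(a,alpha=1.4))
E
```

```text
[ 492.95990286 -222.96578618  153.23816812] [ 0.91755989  0.34347007 -0.29568821] 84.98139388151868 [[0.999, -0.001, -0.052], [0.052, 0.002, 0.999], [-0.001, -1.0, 0.002]] [ 0.47  0.7  -0.21  1.89  0.25  0.58  0.15]
```

View pics/s3.png

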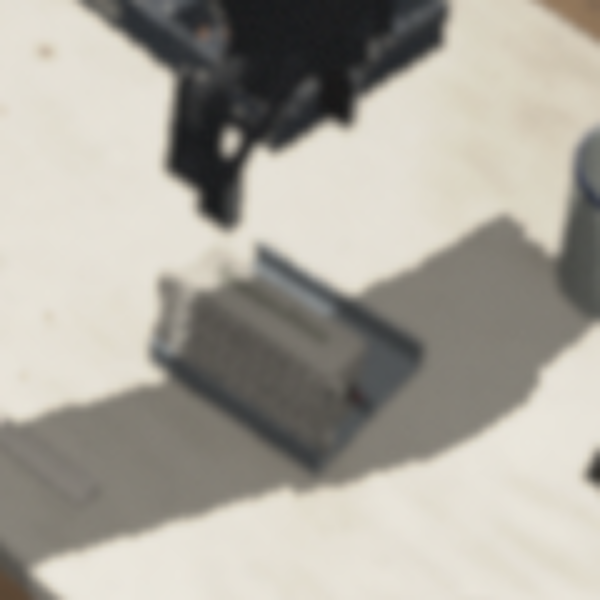

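View pics/t3.png

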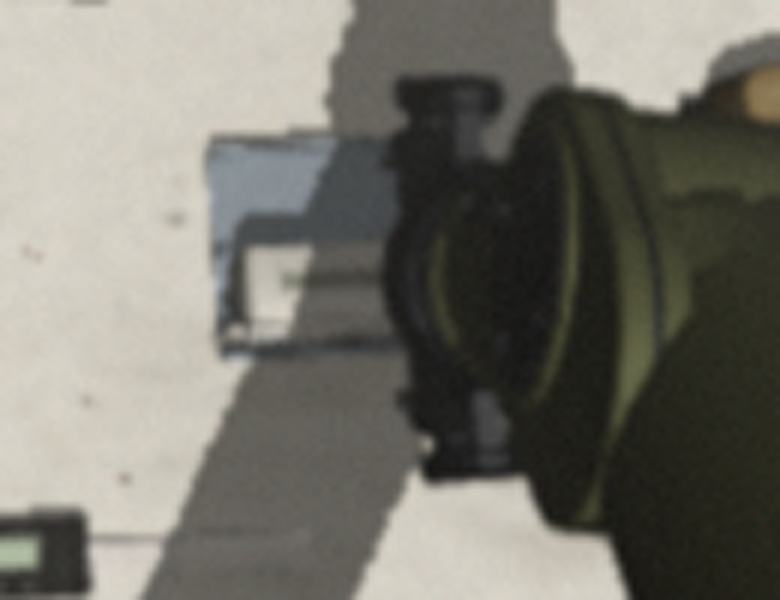

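Call:
step_arm([
  [-0.005,0.04,0,0,0.085],
  [-0.005,0.08,-0.001,0,0.085],
  [-0.005,0.11,-0.001,0,0.085],
  [-0.005,0.124,-0.001,0,0.085],
  [-0.005,0.124,-0.001,0,0.085],
])

```text
time: 14.6
ee_pos: [487.9, -223.7, 27.9]
ee_rot: [-1.568, -0.04, 0.045]
wrist_force: [-0.0, -0.3, 0.4]
width: 85.3
```

Call:
step_arm([
  [0,0,0,0,0.06],
  [0,0,0,0,0.05],
  [0,0,0,0,0.04],
  [0,0,0,0,0.03],
  [0,0,0,0,0.03],
  [0,0,0,0,0.03],
], newtons=40)

```text
time: 15.2
ee_pos: [488.4, -226.2, 30.9]
ee_rot: [-1.571, -0.041, 0.04]
wrist_force: [-1.8, 0.3, 8.6]
width: 40.3
```

```bash

python3 - <<'E'
from h import *
s=grab('scene');f=grab('top')
a=cv2.resize(s['color'][205:325,270:390,::-1],None,fx=5,fy=5,interpolation=cv2.INTER_CUBIC);cv2.imwrite('pics/s4.png',a)
E
```

```text
(no output)
```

View pics/s4.png

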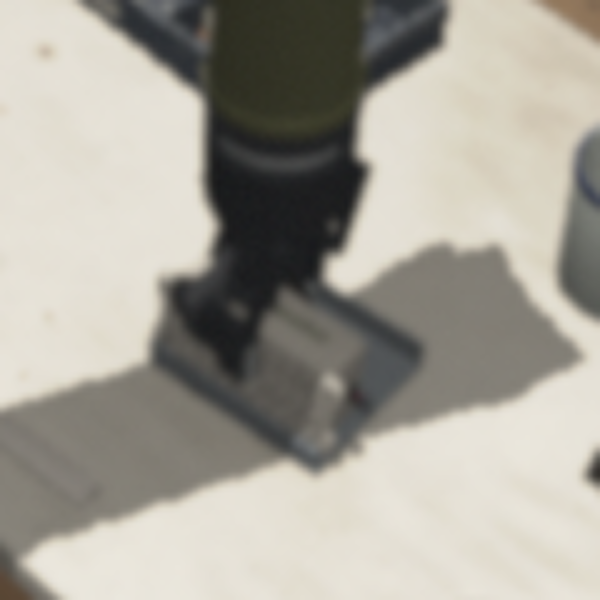

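Call:
step_arm([
  [0,-0.015,0,0,0.02],
  [0,-0.03,0,0,0.02],
  [0,-0.05,0,0,0.02],
  [0,-0.07,0,0,0.02],
  [0,-0.07,0,0,0.02],
], newtons=50)

```text
time: 15.8
ee_pos: [490.0, -226.5, 101.6]
ee_rot: [-1.572, -0.044, 0.036]
wrist_force: [0.6, 0.2, -4.7]
width: 39.7
```

```bash

python3 - <<'E'
from h import *
s=grab('scene');f=grab('top')
a=cv2.resize(s['color'][205:325,270:390,::-1],None,fx=5,fy=5,interpolation=cv2.INTER_CUBIC);cv2.imwrite('pics/s5.png',a)
o=telemetry.get_obs();print(o['ee_pos'],o['wrist_force'],o['width'])
P=pts(f)
for u,v in[(280,285),(263,280),(263,240),(263,200),(290,283)]:print(u,v,P[v,u].round(0))
E
```

```text
[ 488.47735563 -225.87967411   99.32389822] [-0.15659311  0.1047139  -4.55415969] 39.55331778607436
280 285 [361. -44.  13.]
263 280 [373.   2.  -4.]
263 240 [482.   2.  -2.]
263 200 [592.   2.   0.]
290 283 [367. -71.  15.]
```

View pics/s5.png

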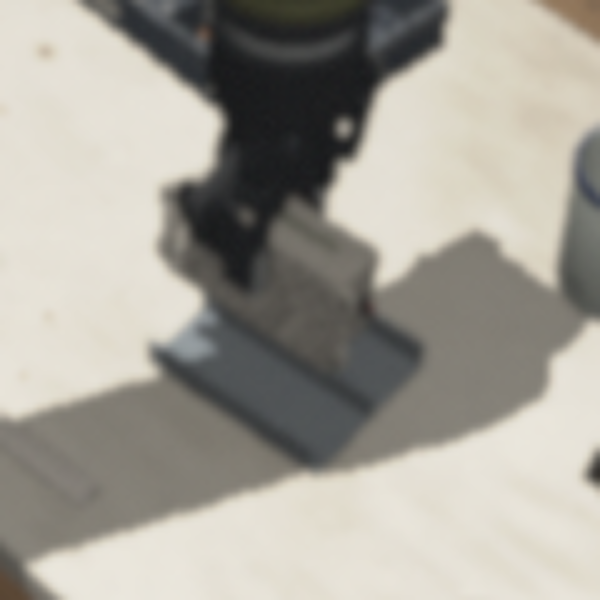

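Call:
step_arm([
  [0,-0.01,0.04,0,0.02],
  [0,-0.01,0.08,0,0.02],
  [-0.003,-0.01,0.12,1,0.02],
  [-0.006,-0.01,0.16,2,0.02],
  [-0.006,-0.01,0.2,3,0.02],
  [-0.006,0.01,0.22,3,0.02],
  [-0.006,0.03,0.237,3,0.02],
  [-0.006,0.05,0.237,3,0.02],
  [-0.006,0.06,0.237,3,0.02],
  [-0.006,0.06,0.237,3,0.02],
])

```text
time: 16.9
ee_pos: [469.1, 10.1, 37.6]
ee_rot: [-1.572, 0.004, 0.002]
wrist_force: [0.7, 0.9, -5.1]
width: 40.1
```

```bash

python3 - <<'E'
from h import *
s=grab('scene','s6');f=grab('top')
a=cv2.resize(s['color'][165:285,200:350,::-1],None,fx=5,fy=5,interpolation=cv2.INTER_CUBIC);cv2.imwrite('pics/s6.png',a)
o=telemetry.get_obs();print(o['ee_pos'],o['ee_rot'],o['wrist_force'],o['width'])
E
```

```text
[470.29112301   9.84906738  39.22427817] [-1.57131648e+00  2.08521289e-03 -1.27503615e-03] [-0.05972191  0.56249976 -4.0744848 ] 40.15847172507374
```

View pics/s6.png

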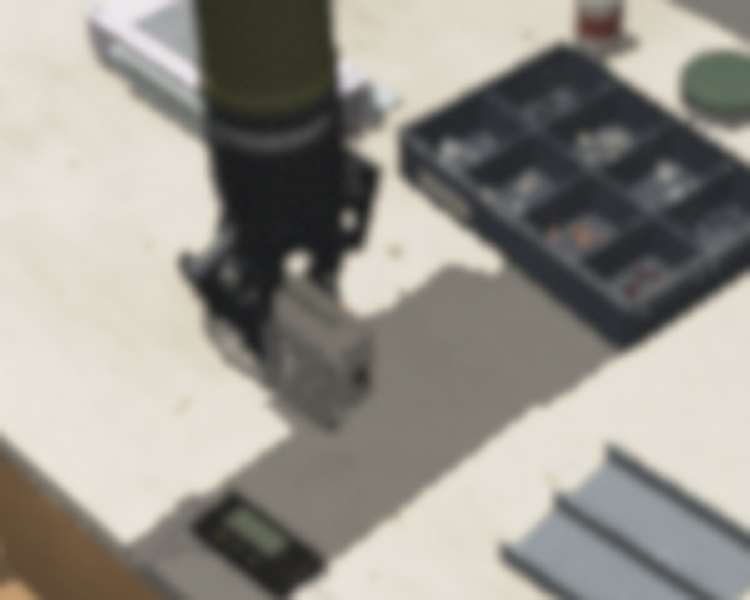

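Held upright, about 11 mm above the bench. Lower until the weight transfers.

Call:
step_arm([
  [0,0.004,0,0,0.02],
  [0,0.008,0,0,0.02],
  [0,0.01,0,0,0.02],
  [0,0.01,0,0,0.02],
])

```text
time: 17.4
ee_pos: [470.4, 10.5, 29.2]
ee_rot: [-1.571, 0.001, -0.001]
wrist_force: [0.6, -0.2, -3.3]
width: 39.8
```

Call:
step_arm([
  [0,0.002,0,0,0.02],
  [0,0.004,0,0,0.02],
  [0,0.004,0,0,0.02],
])

```text
time: 17.7
ee_pos: [470.7, 10.5, 27.0]
ee_rot: [-1.571, -0.0, -0.002]
wrist_force: [-1.4, -0.1, 17.9]
width: 40.0
```

Call:
step_arm([
  [0,-0.001,0,0,0.02],
  [0,-0.001,0,0,0.045],
  [0,-0.001,0,0,0.055],
  [0,-0.001,0,0,0.075],
  [0,-0.001,0,0,0.085],
  [0,-0.001,0,0,0.085],
  [0,-0.04,0,0,0.085],
  [0,-0.08,0,0,0.085],
  [0,-0.08,-0.04,0,0.085],
  [-0.03,-0.08,-0.04,0,0.085],
])

```text
time: 18.7
ee_pos: [445.4, -34.5, 106.6]
ee_rot: [-1.573, -0.001, -0.015]
wrist_force: [-0.9, 0.5, 0.5]
width: 85.2
```

```bash

python3 - <<'E'
from h import *
s=grab('scene');f=grab('top')
a=cv2.resize(s['color'][165:285,200:350,::-1],None,fx=5,fy=5,interpolation=cv2.INTER_CUBIC);cv2.imwrite('pics/s7.png',a)
a=cv2.resize(f['color'][190:300,200:330,::-1],None,fx=5,fy=5,interpolation=cv2.INTER_CUBIC);cv2.imwrite('pics/t7.png',a)
o=telemetry.get_obs();print(o['ee_pos'],o['ee_rot'],o['wrist_force'],o['width'])
E
```

```text
[435.31098006 -31.266909   105.4478299 ] [-1.57222659  0.00831754  0.00212472] [-1.40350242 -0.52802402  1.2540346 ] 84.9085996632797
```

View pics/s7.png

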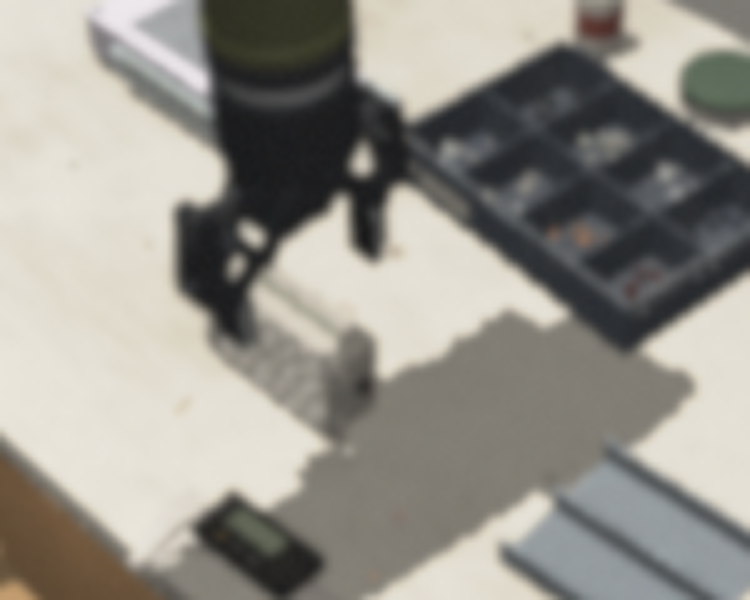

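View pics/t7.png

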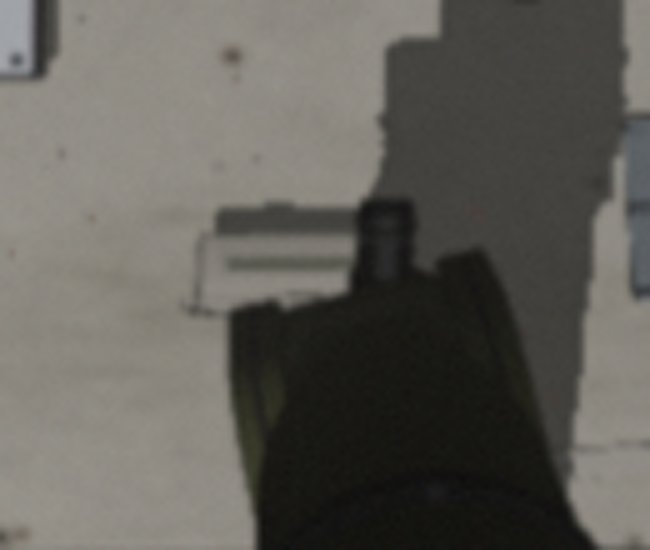

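Call:
step_arm([
  [-0.02,0,0,0,0],
  [-0.034,0,0,0,0],
  [-0.034,0,0.02,0,0],
  [-0.034,0,0.04,0,0],
  [-0.034,0.03,0.04,0,0],
  [-0.034,0.057,0.04,0,0],
  [-0.034,0.057,0.04,0,0],
  [-0.02,0.057,0.04,0,0],
  [-0.012,0.057,0.04,0,0],
])

```text
time: 19.7
ee_pos: [428.7, 11.2, 47.6]
ee_rot: [-1.57, -0.001, 0.002]
wrist_force: [-0.7, 0.1, 0.3]
width: -0.2
```

```bash

python3 - <<'E'
from h import *
s=grab('scene');f=grab('top')
a=cv2.resize(s['color'][165:285,200:350,::-1],None,fx=5,fy=5,interpolation=cv2.INTER_CUBIC);cv2.imwrite('pics/s8.png',a)
a=cv2.resize(f['color'][190:300,200:330,::-1],None,fx=5,fy=5,interpolation=cv2.INTER_CUBIC);cv2.imwrite('pics/t8.png',a)
o=telemetry.get_obs();print(o['ee_pos'],o['ee_rot'],o['wrist_force'],o['width'])
E
```

```text
[430.39192551  11.2782425   47.45939479] [-1.56978908e+00 -7.90214833e-04 -1.93142845e-03] [-0.46643505 -0.69036573  0.68624094] -0.1811199941395122
```

View pics/s8.png

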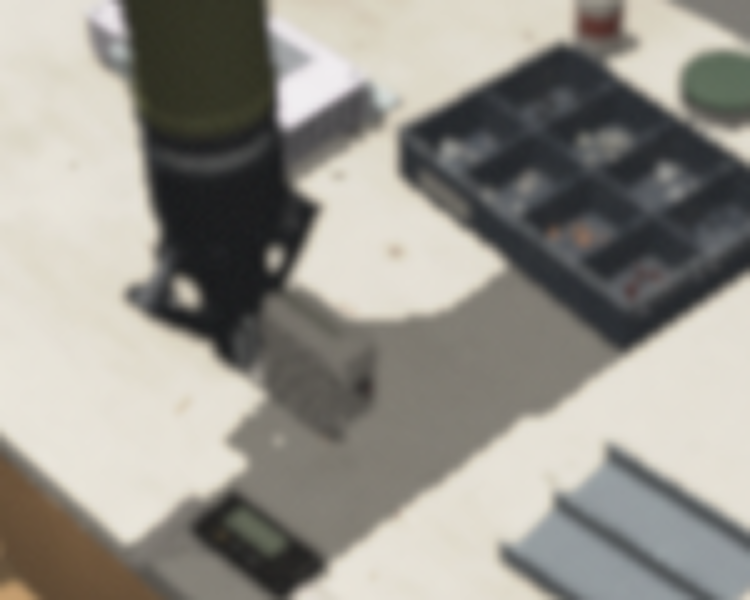

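View pics/t8.png

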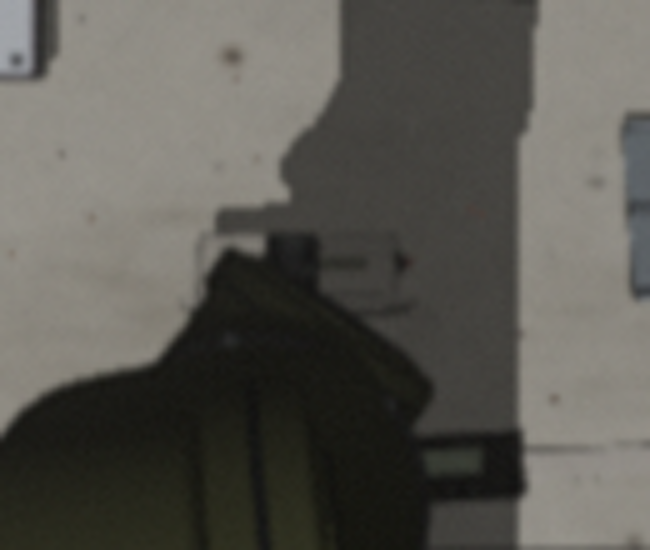

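Call:
step_arm([
  [0.01,0,0,0,0],
  [0.017,0,0,0,0],
  [0.023,0,0,0,0],
  [0.028,0,0,0,0],
  [0.033,0,0,0,0],
  [0.038,0,0,0,0],
  [0.042,0,0,0,0],
])

```text
time: 20.5
ee_pos: [471.2, 10.8, 48.3]
ee_rot: [-1.57, 0.0, -0.001]
wrist_force: [-0.4, -0.7, -0.3]
width: -0.1
```

```bash

python3 - <<'E'
from h import *
s=grab('scene');f=grab('top')
a=cv2.resize(s['color'][165:285,200:350,::-1],None,fx=5,fy=5,interpolation=cv2.INTER_CUBIC);cv2.imwrite('pics/s9.png',a)
o=telemetry.get_obs();print(o['ee_pos'],o['ee_rot'],o['wrist_force'],o['width'])
E
```

```text
[471.41354954  10.71118984  48.25425108] [-1.57013106e+00  1.72654362e-04 -2.07670644e-03] [-0.18904925  0.78687523  0.94269221] -0.15772777320936227
```

View pics/s9.png

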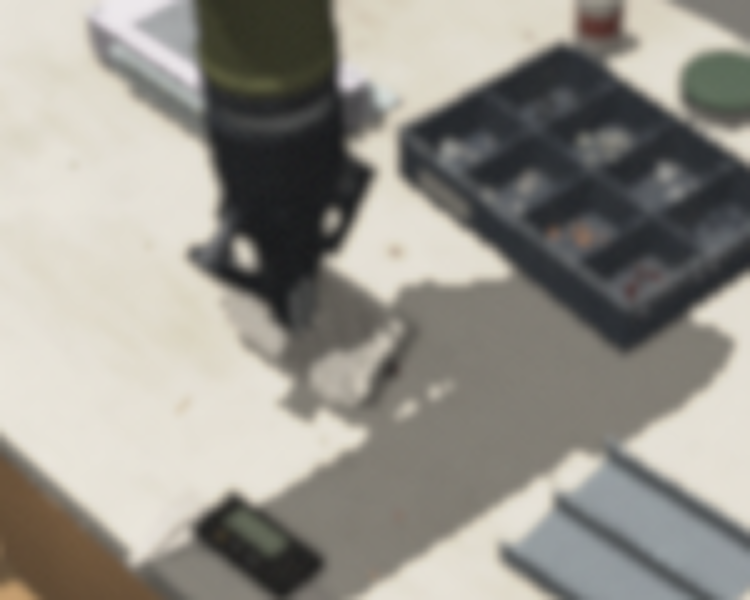

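Call:
step_arm([
  [0.005,0,0,0,0],
  [0.01,0,0,0,0],
  [0.014,0,0,0,0],
  [0.014,0,0,0,0],
  [0.014,0,0,0,0],
])

```text
time: 21.1
ee_pos: [484.4, 10.6, 48.2]
ee_rot: [-1.571, 0.001, -0.001]
wrist_force: [-0.8, -0.1, -1.5]
width: -0.3
```

```bash

python3 - <<'E'
from h import *
s=grab('scene');f=grab('top')
a=cv2.resize(s['color'][165:285,200:350,::-1],None,fx=5,fy=5,interpolation=cv2.INTER_CUBIC);cv2.imwrite('pics/s10.png',a)
o=telemetry.get_obs();print(o['ee_pos'],o['ee_rot'],o['wrist_force'],o['width'])
E
```

```text
[484.13304289  10.55263424  48.25123543] [-1.57083691e+00  9.99163710e-04 -3.89310383e-04] [0.57253261 0.26685318 0.20300897] -0.378735093410063
```

View pics/s10.png

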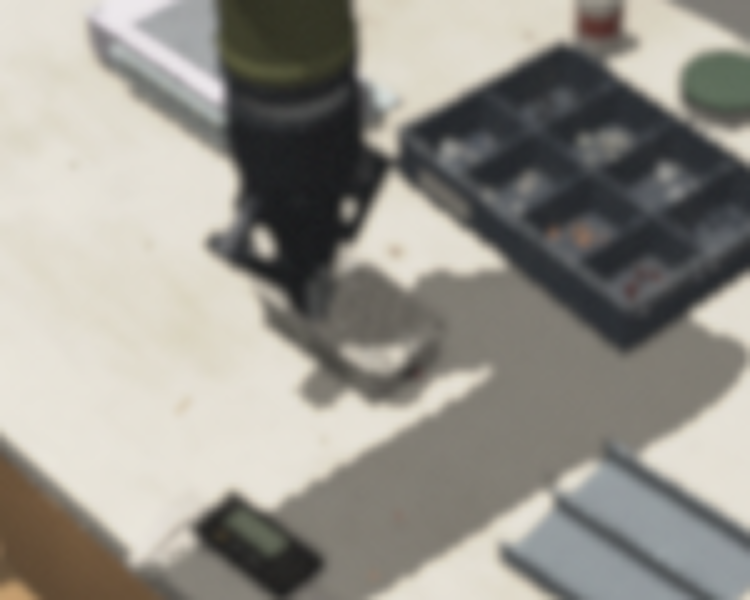

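Call:
step_arm([
  [-0.01,-0.04,0,0,0.0],
  [-0.01,-0.08,0,0,0.04],
  [-0.01,-0.1,-0.04,0,0.085],
  [-0.01,-0.1,-0.09,0,0.085],
  [-0.01,-0.1,-0.14,0,0.085],
  [-0.01,-0.1,-0.15,0,0.085],
])

```text
time: 21.8
ee_pos: [472.3, -147.3, 147.8]
ee_rot: [-1.576, 0.011, -0.007]
wrist_force: [-0.1, -0.6, 0.2]
width: 72.3
```

```bash

python3 - <<'E'
from h import *
s=grab('scene');f=grab('top');np.savez('t11.npz',**f)
a=cv2.resize(s['color'][165:285,200:350,::-1],None,fx=5,fy=5,interpolation=cv2.INTER_CUBIC);cv2.imwrite('pics/s11.png',a)
a=cv2.resize(f['color'][190:270,210:310,::-1],None,fx=8,fy=7.5,interpolation=cv2.INTER_CUBIC);cv2.imwrite('pics/t11.png',cv2.convertScaleAbs(a,alpha=1.3))
o=telemetry.get_obs();print(o['ee_pos'],o['wrist_force'],o['width'])
P=pts(f);m=np.zeros(P.shape[:2],bool);m[195:260,215:300]=1
m&=(P[...,2]>28)&(P[...,2]<50);m=cv2.morphologyEx(m.astype(np.uint8),cv2.MORPH_OPEN,np.ones((3,3)))
n,l,st,ce=cv2.connectedComponentsWithStats(m);k=1+np.argmax(st[1:,4])
cn=cv2.findContours((l==k).astype(np.uint8),0,2)[0][0][:,0];Q=np.array([ray(f,u,v,39)[:2] for u,v in cn],np.float32);r=cv2.minAreaRect(Q);print(r,cv2.boxPoints(r).round(1).tolist(),np.median(P[l==k][:,2]),np.percentile(P[l==k][:,2],[5,95]))
E
```

```text
[ 473.36902922 -142.11293304  147.95091732] [ 0.96963595  0.69960928 -0.32857481] 84.10741225779887
((515.4019775390625, 10.065876007080078), (118.8373031616211, 60.715667724609375), 89.94827270507812) [[485.0, -49.29999923706055], [545.7000122070312, -49.400001525878906], [545.7999877929688, 69.5], [485.1000061035156, 69.5]] 36.93767810792148 [33.85259272 40.08323167]
```

View pics/s11.png

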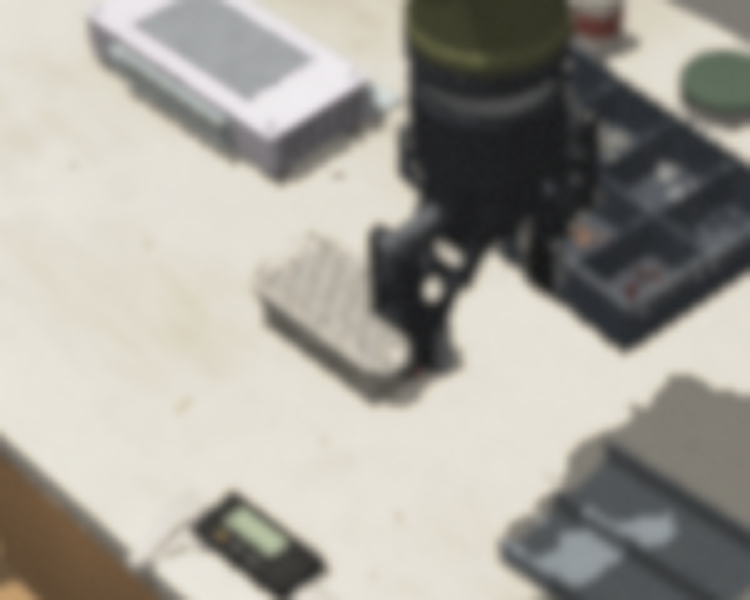

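View pics/t11.png

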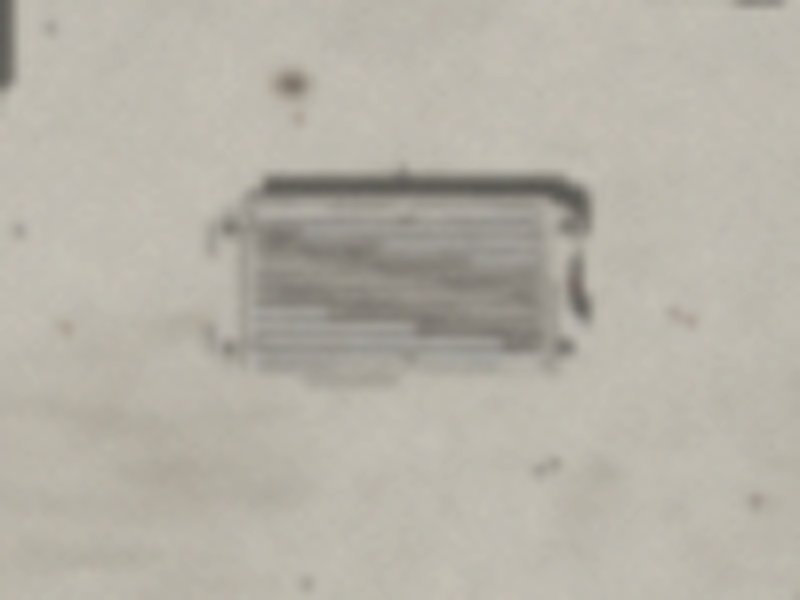

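Call:
step_arm([
  [0.02,0,0.04,0,0.085],
  [0.041,0,0.08,0,0.085],
  [0.041,0,0.12,0,0.085],
  [0.041,0,0.15,0,0.085],
  [0.041,0,0.15,0,0.085],
  [0.041,0.04,0.15,0,0.085],
  [0.041,0.08,0.15,0,0.085],
  [0.041,0.11,0.15,0,0.085],
  [0.041,0.13,0.15,0,0.085],
  [0.041,0.144,0.15,0,0.085],
])

```text
time: 22.9
ee_pos: [514.0, 12.2, 2.7]
ee_rot: [-1.57, 0.001, 0.003]
wrist_force: [-0.5, 1.0, -0.6]
width: 85.0
```

Call:
step_arm([
  [0,0,0,0,0.085],
  [0,0,0,0,0.075],
  [0,0,0,0,0.065],
  [0,0,0,0,0.058],
  [0,0,0,0,0.05],
  [0,0,0,0,0.05],
  [0,0,0,0,0.05],
], newtons=40)

```text
time: 23.6
ee_pos: [515.2, 11.1, 5.4]
ee_rot: [-1.57, -0.0, -0.001]
wrist_force: [-3.2, 1.4, 6.6]
width: 62.8
```

Call:
step_arm([
  [0,-0.01,0,0,0.05],
  [0,-0.03,0,0,0.05],
  [0,-0.06,0,0,0.05],
  [0,-0.09,0,0,0.05],
  [0,-0.12,0,0,0.05],
  [0,-0.12,0,0,0.05],
], newtons=50)

```text
time: 24.2
ee_pos: [517.8, 10.6, 128.1]
ee_rot: [-1.57, -0.004, -0.007]
wrist_force: [1.1, 0.3, -4.2]
width: 62.8
```

```bash

python3 - <<'E'
from h import *
s=grab('scene');f=grab('top')
a=cv2.resize(s['color'][125:265,200:350,::-1],None,fx=4,fy=4,interpolation=cv2.INTER_CUBIC);cv2.imwrite('pics/s12.png',a)
o=telemetry.get_obs();print(o['ee_pos'],o['ee_rot'],o['wrist_force'],o['width'])
block()
# pad mask
t=dict(np.load('t11.npz'));
a=cv2.resize(t['color'][140:215,115:225,::-1],None,fx=7,fy=7,interpolation=cv2.INTER_CUBIC);cv2.imwrite('pics/pad.png',cv2.convertScaleAbs(a,alpha=1.2))
E
```

```text
[515.47251016   9.86060227 124.71115973] [-1.57109187e+00  8.30804104e-04 -2.31359746e-03] [ 0.36655762 -0.00560321 -4.75777531] 62.33992195658937
rect ((616.504150390625, 249.06912231445312), (95.07403564453125, 197.45838928222656), 0.10711122304201126) 
 [[568.7999877929688, 347.70001220703125], [569.2000122070312, 150.3000030517578], [664.2000122070312, 150.39999389648438], [663.9000244140625, 347.8999938964844]]
```

View pics/s12.png

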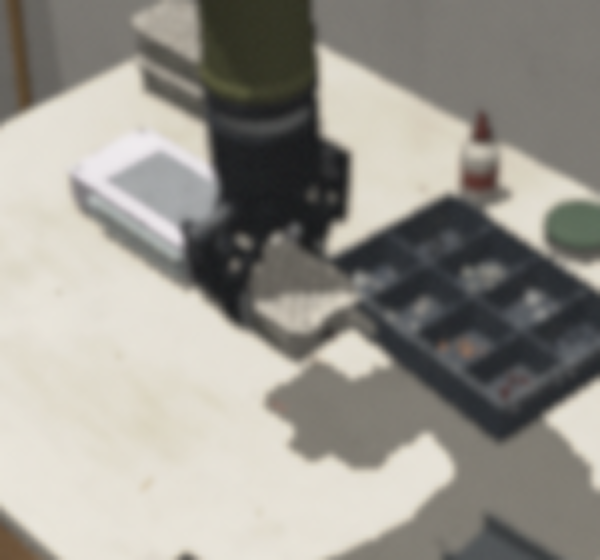

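View pics/pad.png

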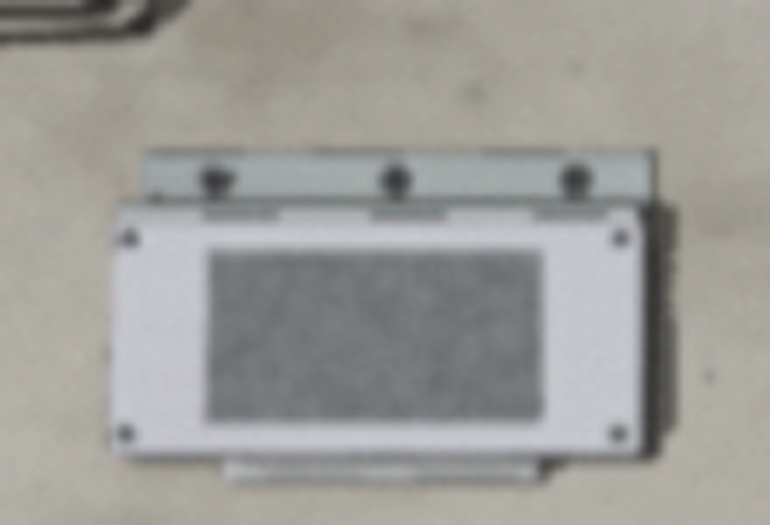

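```bash

python3 - <<'E'
from h import *
t=dict(np.load('t11.npz'))
for q in [(168,187.5),(144.1,187.5),(192,187.5),(168,175.2),(168,199.8)]:print(ray(t,*q,46).round(1))
E
```

```text
[620.3 250.3  46. ]
[620.3 312.7  46. ]
[620.4 187.4  46. ]
[652.9 250.8  46. ]
[587.9 249.8  46. ]
```

Call:
step_arm([
  [0.02,0,0.03,0,0.05],
  [0.035,0,0.065,0,0.05],
  [0.05,0,0.1,0,0.05],
  [0.065,0,0.14,0,0.05],
  [0.08,0,0.18,0,0.05],
  [0.092,0,0.215,0,0.05],
  [0.104,0,0.24,0,0.05],
  [0.104,0,0.24,0,0.05],
  [0.104,0.03,0.24,0,0.05],
  [0.104,0.055,0.24,0,0.05],
])

```text
time: 25.35
ee_pos: [618.5, 249.1, 66.5]
ee_rot: [-1.574, 0.002, 0.001]
wrist_force: [-0.0, -0.6, -4.7]
width: 62.6
```

Call:
step_arm([
  [0,0.008,0,0,0.05],
  [0,0.01,0,0,0.05],
  [0,0.01,0,0,0.05],
])

```text
time: 25.65
ee_pos: [619.7, 250.4, 59.3]
ee_rot: [-1.571, 0.001, -0.001]
wrist_force: [-0.3, -0.5, -3.9]
width: 62.7
```

```bash

python3 - <<'E'
from h import *
s=grab('scene');f=grab('top')
a=cv2.resize(s['color'][125:265,150:300,::-1],None,fx=4,fy=4,interpolation=cv2.INTER_CUBIC);cv2.imwrite('pics/s13.png',a)
a=cv2.resize(f['color'][130:230,100:240,::-1],None,fx=5,fy=5,interpolation=cv2.INTER_CUBIC);cv2.imwrite('pics/t13.png',a)
o=telemetry.get_obs();print(o['ee_pos'],o['ee_rot'],o['wrist_force'],o['width'])
E
```

```text
[620.42660216 250.90603336  60.46303908] [-1.56964743e+00 -4.89426154e-04 -2.37689053e-03] [ 0.48670424  1.03913205 -3.54368917] 62.740274544421894
```

View pics/s13.png

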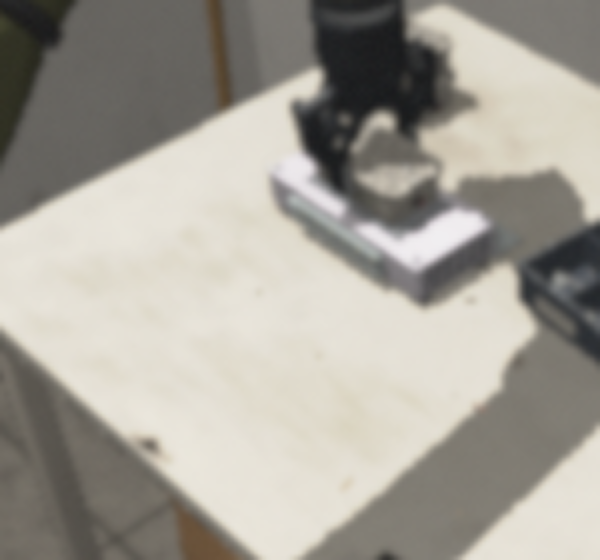

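View pics/t13.png

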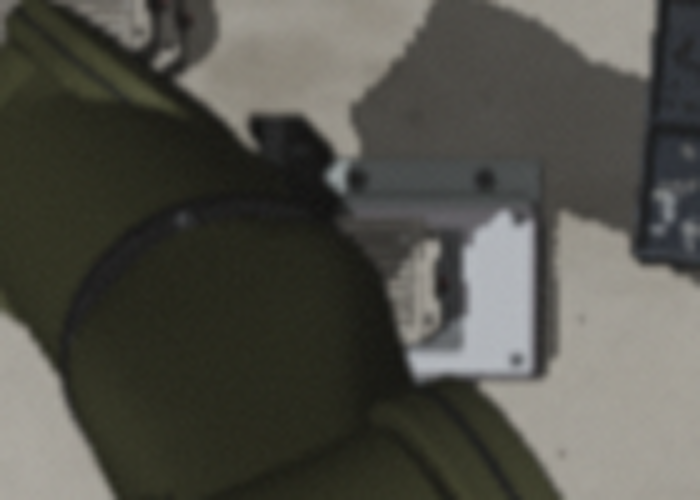

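Call:
step_arm([
  [-0.0005,0.004,0,0,0.05],
  [-0.0005,0.007,0,0,0.05],
  [-0.0005,0.008,0,0,0.05],
  [-0.0005,0.008,0,0,0.05],
])

```text
time: 26.15
ee_pos: [619.1, 250.3, 51.6]
ee_rot: [-1.571, 0.001, -0.001]
wrist_force: [0.1, -0.9, -0.8]
width: 62.7
```

Call:
step_arm([
  [0,0.001,0,0,0.05],
  [0,0.001,0,0,0.066],
  [0,0.001,0,0,0.072],
  [0,0.0,0,0,0.085],
  [0,0.0,0,0,0.085],
  [0,0,0,0,0.085],
  [0,-0.03,0,0,0.085],
  [0,-0.07,0,0,0.085],
  [0,-0.11,0,0,0.085],
  [0,-0.15,0,0,0.085],
])

```text
time: 27.15
ee_pos: [618.9, 250.4, 202.7]
ee_rot: [-1.571, 0.001, -0.0]
wrist_force: [1.8, 0.7, 0.5]
width: 84.9
```

Call:
step_arm([
  [-0.03,0,-0.04,0,0.085],
  [-0.06,0,-0.08,0,0.085],
  [-0.08,0,-0.12,0,0.085],
  [-0.1,0,-0.17,0,0.085],
  [-0.1,0,-0.22,0,0.085],
  [-0.1,0,-0.22,0,0.085],
])

```text
time: 27.75
ee_pos: [517.6, 21.2, 200.6]
ee_rot: [-1.578, 0.012, -0.007]
wrist_force: [0.0, 0.5, -0.2]
width: 85.0
```

```bash

python3 - <<'E'
from h import *
s=grab('scene','sF');f=grab('top','tF')
a=cv2.resize(s['color'][125:265,150:300,::-1],None,fx=4,fy=4,interpolation=cv2.INTER_CUBIC);cv2.imwrite('pics/s14.png',a)
a=cv2.resize(f['color'][130:230,100:240,::-1],None,fx=5,fy=5,interpolation=cv2.INTER_CUBIC);cv2.imwrite('pics/t14.png',a)
o=telemetry.get_obs();print(o['time'],o['ee_pos'],o['wrist_force'],o['width'])
P=pts(f);m=np.zeros(P.shape[:2],bool);m[150:230,110:230]=1
for lo,hi,h in((70,100,85),(36,100,46)):
    k=(m&(P[...,2]>lo)&(P[...,2]<hi)).astype(np.uint8);k=cv2.morphologyEx(k,cv2.MORPH_OPEN,np.ones((3,3)))
    cn=max(cv2.findContours(k,0,2)[0],key=cv2.contourArea)[:,0];Q=np.array([ray(f,u,v,h)[:2] for u,v in cn],np.float32);r=cv2.minAreaRect(Q);z=P[k>0][:,2];print(r,cv2.boxPoints(r).round(1).tolist(),np.percentile(z,[5,50,95]))
E
```

```text
27.85 [519.07044014  28.37835678 201.32896986] [ 0.7325748   1.80014095 -0.3554524 ] 84.79444244770855
((619.2508544921875, 248.4296417236328), (61.02865219116211, 118.86310577392578), 0.09995274990797043) [[588.5999755859375, 307.79998779296875], [588.7999877929688, 188.89999389648438], [649.9000244140625, 189.10000610351562], [649.7000122070312, 307.8999938964844]] [80.072199   82.96276356 85.96543951]
((616.4617309570312, 248.0421142578125), (95.16254425048828, 199.51223754882812), 0.10709844529628754) [[568.7000122070312, 347.70001220703125], [569.0999755859375, 148.1999969482422], [664.2000122070312, 148.39999389648438], [663.9000244140625, 347.8999938964844]] [41.44278825 46.9201604  85.11540102]
```

View pics/s14.png

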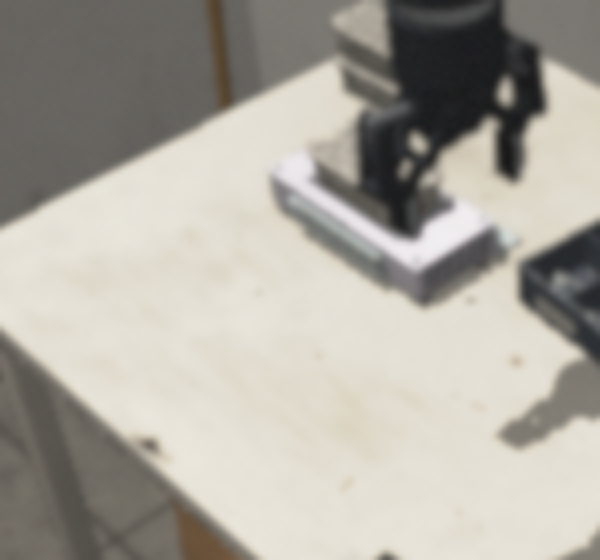

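View pics/t14.png

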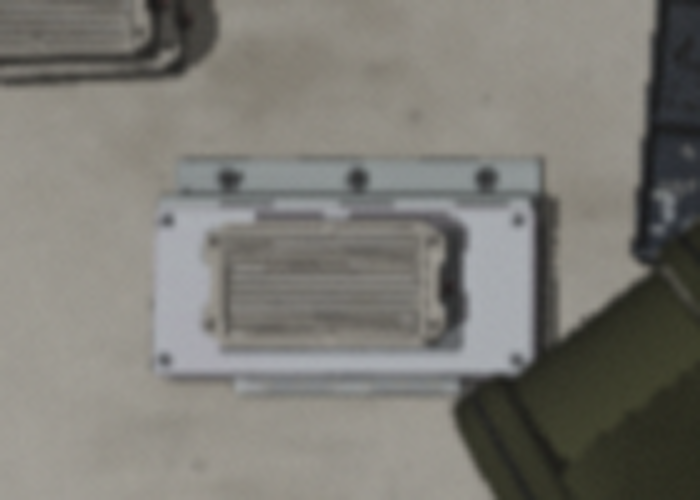

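```bash

python3 - <<'E'
from h import *
print(job.job_done())
E
```

```text
the job is handed in; nothing more can be done
None
```

I handed the job in at about 28 s. The block is against the stop bar and the driver is base down on the pad. `job_done` reports no verdict.

**Block:** I walked it to the bar in four corner swings, left, right, left, right. The largest turn measured was about 13°. A light final push on each rear corner met a firm stop at the same depth (561 mm), so it is square. In the last picture the front face is at x ≈ 664 mm on the bar and the block is turned about 0.1°. Its centre is at y ≈ 248 mm against about 252 mm for the bar. The fingers pushed only on the bare corners, and the planned finger paths stayed clear of the terminal cover.

**Driver:** I took it from the rack across grille and base and stood it on edge on the bench. Pushing high on the grille toppled it onto its base, and I let go and checked it lay flat. I then took it across its width and set it on the pad.

**Last check:** The driver's centre is about 2 mm from the pad's, its length is in line with the pad to within about 0.1°, and its top is about 83 to 85 mm up, as it should be. The fingers are open and well clear.

**Not checked:** I did not re-measure the cup, tape roll and tape measure at the end. The arm stayed high when it came near them, apart from taking the driver from the rack.

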